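# Fetch the stone behind the tall ones

### The arm

A 6-joint arm with a two-finger parallel gripper is mounted at the origin on a cart in front of the work surface, level with it; the furniture and walls round the work are solid. World frame = base frame: x ahead of the robot, y to its left, z up, the work surface at z = 0. Lengths are in mm, angles in rad, forces in N, time in s.
With the tool pointing down it reaches from about 275 to 750 mm from the base axis. Payload 10.2 kg.
Tool frame: the origin (TCP) lies midway between the tips of the shut fingers; the grasp point (between the pads) lies 19 mm behind it; z points along the fingers, y is the direction in which the jaws open and shut (so a half turn about z gives the same grasp; the last joint's range is limited). The gripper opens to 85 mm and grips with 20 to 120 N. Pads are 22 mm wide; open, the fingers measure 114 mm over their backs; the gripper's body (76 mm by 85 mm) begins 54 mm behind the grasp point. The pads swing forward as they close: fully open they stand 13 mm farther back than shut.
Start: joints at [0.976, 0.313, 1.498, -0, 1.331, -0.223], TCP at [190.742, 489.13, 205.494] pointing down, gripper open.
Joint ranges: [-2.94, 2.94], [-0.97, 2.17], [0.19, 2.56], [-1.23, 4.37], [0.02, 3.11], [-2.88, 2.88]. Speed limits (rad/s): [2.39, 2.39, 3.01, 3.14, 3.14, 3.14].

### API

Orientations are given as a unit quaternion [w, x, y, z].
In Python, from rig import ctrl, capture, calibration, order gives the robot as it stands.
- The arm moves only by the tool jog_arm, never from a script. Its argument "rows" is a list that holds one entry, the list of rows, each a list of 6 numbers: the shift along the tool's x, y, z as a fraction of full scale, then the turn, a rotation vector about the tool's x, y, z as a fraction of full scale. In form: [[[x, y, z, ax, ay, az], ...]]. A call has 1 to 8 rows; each row is the pose to reach, as a shift and turn from the pose commanded when the call began, along the tool's axes at that moment; what a row does not reach only later rows make up. Full scale, the value 1, is 0.15 m for a shift and pi/2 rad for a turn. A row lasts 1/12 s, in which the tool goes at most 41.7 mm and 7.16 degrees, less where a joint would pass 70% of its speed; a pose out of reach is approached as far as the arm can. A call with a number of a shift or a turn outside -1 to 1 is refused whole. A call with a gripper value outside its range is refused whole. "jaw" is the gripper command: -1 is fully open, 1 is shut, values between are in proportion, set as the call begins (left out, the last holds). The fingers move at their own pace and stop on an object; "grip_force" is the grip in N (left out, the last holds). Time passes only in rows, so rows that repeat a pose let the fingers close. It gives the time, the measured TCP pose, the force and the opening at its end, in the units of the state.
- ctrl.sense(): the state, without advancing time (a new reading comes with each control period).
- capture(name): name is "scene" or "top"; returns the picture (420x560x3 uint8, red, green, blue); there is no depth.
- calibration(name): a dict with "fov_y" (degrees; the focal length in pixels is half the picture's height over the tangent of half this angle, whatever the lens; pixels are square), "cx", "cy" (the principal point, pixels), "k1" (the pictures are not rectified: a ray, as slopes to the right and down, at radius r is drawn at 1 + k1 r^2 times it, then the intrinsics apply), "view" (4x4, takes a point from world to camera coordinates). Camera axes: x right, y down, z forward; pixel columns grow to the right and rows downward; lengths in mm; the calibration is good to about 2 mm. A picture is of the moment at which its call begins. calibration takes no time and is no camera call.
- order.finish_job(): hands the job in, once; it reports no verdict.
The state is a dict: "time_s": time; "joints": joint angles; "dq": joint speeds; "tau": joint torques, N m; "eef_pos": TCP position; "ee_rot": TCP orientation; "force": force on the tool from outside, world axes, zero at the start; "wrist_torque": the same for the moment, N m; "grip_width": opening from 0.0 (shut) to 1.0 (fully open).
Only numpy, scipy, OpenCV 4.12 (cv2) and the standard library are available. Lean on these libraries where they do the work, as an engineer would, in place of code of your own. Each camera call takes 0.05 s, during which the arm holds its last target.

### The job

A customer has chosen the teal stone that stands in the alcove of the wooden display stand, behind the two taller stones. First set both taller stones aside, standing upright in the long open box; then take the teal stone out and stand it upright in the empty compartment of the patterned box. Finally put the two tall stones back on the stand, each exactly where it stood at the start, upright and turned as before, and do not disturb the grey lion figure or the paste tin.

Things in the scene. Friction and masses are not known exactly. Their poses are not given: they have to be found in the camera images.
- stand: Fixed dark wooden display stand, 159 x 150 mm. Origin on the table under it, +x to its back, +y to its left. Front terrace: x -85 to -6, top at z 24 mm, with two thin inlays 58 x 60 mm centred at x -44, y +33 and -33 mm, a tall stone on each. Behind it an alcove, x -6 to 66, y -31 to 31, floor at z 6 mm; side walls 10 mm thick, to z 64 mm; at its back a ledge 8 mm thick, to z 24 mm.
- tall_round: Tall pale-green stone with a rounded top, 34 (x) x 38 (y) x 112 (z) mm, about 0.38 kg, loose; origin at the centre of its underside, z up. Stands on one of the two inlays of the terrace (left or right varies, the other tall stone has the other), within a few mm of the inlay's centre, sides square with the stand.
- tall_square: Tall thick stone, dark with reddish veins, flat-topped, 49 (x) x 54 (y) x 94 (z) mm, about 0.65 kg, loose; origin at the centre of its underside, z up. Stands on the other inlay, square with the stand. The tall stones are about 20 mm apart.
- teal_stone: Short teal stone, flat-topped, 40 (x) x 42 (y) x 66 (z) mm, about 0.29 kg, loose; origin at the centre of its underside, z up. Stands on the alcove floor about 18 mm behind the stand's origin, sides square with the stand, some 10 mm from each side wall, with about 28 mm free behind it and its front about 15 mm behind the thick tall stone.
- long_box: Long open brocade box without lid and with a red lining, fixed, empty, 335 (x) x 92 (y) x 30 (z) mm, walls 3 to 4 mm, inner floor at z 3 mm; origin at the centre of its underside, x along its length. The place to set the tall stones aside.
- sample_box: Small open box with pale patterned sides and one partition, fixed, 98 (x) x 128 (y) x 48 (z) mm; origin at the centre of its underside. Walls 3 mm, partition 4 mm thick at y 0 and 44 mm high; the two compartments are 92 (x) x 59 (y) mm inside. The one at +y is empty; the grey figure stands in the other.
- free_compartment (a point): Centre of the floor of the small box's empty compartment (3 mm above the table); axes as the small box.
- grey_figure: Small dark grey carved lion seal, 33 x 39 x 58 mm, loose, standing in the other compartment (y about -31 mm) of the small box; origin at the centre of its underside. Leave it alone.
- paste_tin: Closed round red tin of seal paste with a white label, 45 mm across, 19 mm high, loose on the table; origin at the centre of its underside. Leave it alone.
There are look-alikes about, which are no part of the job. What is shaped like the teal_stone but blue is not meant.

How it is judged (in metres and radians):
On the way, in this order (a step that is already met when the one before it is completed fails the run):
1. both tall stones stand in the long box, released (x of tall_round in the frame of long_box between -0.155 and 0.155 m and y of tall_round in the frame of long_box between -0.035 and 0.035 m and z of each of tall_round, tall_square in the frame of long_box below 0.008 m and angle between each of tall_round, tall_square's own z axis and vertical below 0.1 rad and linear speed of each of tall_round, tall_square below 0.02 m/s and angular speed of each of tall_round, tall_square below 0.1 rad/s and contact force between the fingers and tall_round below 0.05 N and x of tall_square in the frame of long_box between -0.155 and 0.155 m and y of tall_square in the frame of long_box between -0.035 and 0.035 m and contact force between the fingers and tall_square below 0.05 N), for 0.2 s.
2. the teal stone stands in the empty compartment, released, while both tall stones are still in the long box (all of step 1 and x of teal_stone in the frame of free_compartment between -0.04 and 0.04 m and y of teal_stone in the frame of free_compartment between -0.03 and 0.03 m and z of teal_stone in the frame of free_compartment below 0.006 m and angle between teal_stone's own z axis and vertical below 0.1 rad and linear speed of teal_stone below 0.02 m/s and angular speed of teal_stone below 0.1 rad/s and contact force between the fingers and teal_stone below 0.05 N), for 0.2 s.
At the end, for the whole second after the job is handed in: The teal stone stands upright on the floor of the small box's empty compartment; both tall stones stand on the stand, each within 12 mm of where its underside's centre was at the start, square with the stand within 0.17 rad and upright within 0.1 rad; all released and at rest (x of teal_stone in the frame of free_compartment between -0.04 and 0.04 m and y of teal_stone in the frame of free_compartment between -0.03 and 0.03 m and z of teal_stone in the frame of free_compartment below 0.006 m and angle between each of teal_stone, tall_round, tall_square's own z axis and vertical below 0.1 rad and linear speed of each of teal_stone, tall_round, tall_square below 0.02 m/s and angular speed of each of teal_stone, tall_round, tall_square below 0.1 rad/s and contact force between the fingers and teal_stone below 0.05 N and distance of each of tall_round, tall_square from where it was at the start of the episode below 0.012 m and angle between the x axis of each of tall_round, tall_square and the x axis of stand, either way round below 0.17 rad and contact force between the fingers and tall_round below 0.05 N and contact force between the fingers and tall_square below 0.05 N); the robot touches nothing.
It fails at once if the grey figure is moved by more than 15 mm or tipped (distance of grey_figure from where it was at the start of the episode above 0.015 m or angle between grey_figure's own z axis and vertical above 0.3 rad).
It fails at once if the paste tin is moved by more than 15 mm (distance of paste_tin from where it was at the start of the episode above 0.015 m).
It also fails if it takes over 122 s, if anything falls off the work surface, if the arm or the gripper's body presses on something with over 40 N, if the wrist force passes 120 N, or if a joint passes its speed limit or range.

## Working session

There is one attempt and no reset: what is moved stays moved. The work goes in short steps, Python scripts to look and compute and a tool call to move; the robot and the scene stay as the last step left them, time stands still between calls to the robot, and variables do not carry over. Pictures are saved under pics/ and viewed, and the job is handed in when it is done.

Besides the shell and the picture viewer there is one more tool, called after ">>>" in YAML: its name, and indented under it one key for each argument. jog_arm: Moves the arm, as the interface text tells. Shift numbers are shares of 0.15 m and turn numbers shares of pi/2 rad, none past 1 either way. Its arguments: {"type":"object","properties":{"rows":{"type":"array","items":{"type":"array","items":{"type":"array","items":{"type":"number"}}}},"jaw":{"type":"number"},"grip_force":{"type":"number"}},"required":["rows"]}

```bash
ls; mkdir -p pics
python3 - <<'E'
from rig import ctrl,capture,calibration
import cv2
print(ctrl.sense())
for n in("scene","top"):
    cv2.imwrite(f"pics/{n}0.png",capture(n)[:,:,::-1]); print(n,calibration(n))
E
```

```text
pics
{'time_s': 0.0, 'joints': array([ 9.75635959e-01,  3.13491532e-01,  1.49842804e+00, -2.64648117e-06,
        1.33099979e+00, -2.23383986e-01]), 'dq': array([-0.00068735, -0.00103701, -0.00068505, -0.00158038, -0.00159554,
        0.00022991]), 'tau': array([ 5.12390325e-04, -4.12248695e+01, -2.59743762e+01, -1.04051449e-05,
        4.02365360e-03, -6.70665955e-06]), 'eef_pos': array([190.5571422 , 488.8894786 , 204.91725194]), 'ee_rot': array([-2.62796343e-04,  1.84819146e-01,  9.82772325e-01, -6.09077493e-04]), 'force': array([-0.53341065, -0.10338593, -0.22797502]), 'wrist_torque': array([-0.00303888,  0.00589185,  0.00766231]), 'grip_width': 1.0022269328183935}
scene {'fov_y': 45.019276460258496, 'cx': 278.0322494232296, 'cy': 201.38324809022552, 'k1': -0.12918533718862318, 'view': array([[ 6.54924955e-01,  7.55693644e-01, -6.47434723e-04,
        -3.35140363e+02],
       [ 5.87239039e-01, -5.09471946e-01, -6.28958383e-01,
        -2.28637923e+02],
       [-4.75629702e-01,  4.11540342e-01, -7.77438701e-01,
         1.61013936e+03],
       [ 0.00000000e+00,  0.00000000e+00,  0.00000000e+00,
         1.00000000e+00]])}
top {'fov_y': 56.10987350227385, 'cx': 280.3927105318086, 'cy': 211.61038291719964, 'k1': -0.03776744196341723, 'view': array([[-3.00697434e-03, -9.99716260e-01, -2.36295807e-02,
         1.21662992e+01],
       [-9.82656249e-01,  7.33526077e-03, -1.85291368e-01,
         4.89350365e+02],
       [ 1.85412123e-01,  2.26625887e-02, -9.82399487e-01,
         9.55303095e+02],
       [ 0.00000000e+00,  0.00000000e+00,  0.00000000e+00,
         1.00000000e+00]])}
```

View pics/scene0.png

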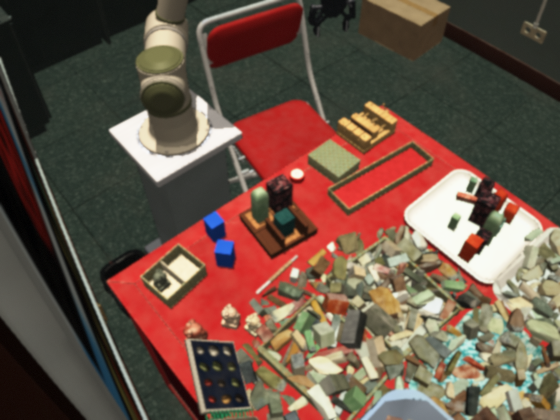

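View pics/top0.png

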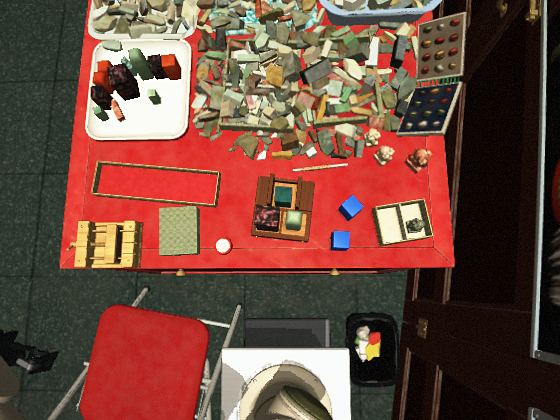

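```bash
cat > h.py <<'E'
import numpy as np,cv2
from rig import ctrl,capture,calibration
from scipy.spatial.transform import Rotation as R
def K(n):
    c=calibration(n); f=210/np.tan(np.radians(c['fov_y']/2)); return c,f
def proj(n,P):
    c,f=K(n); P=np.atleast_2d(np.asarray(P,float)); q=P@c['view'][:3,:3].T+c['view'][:3,3]
    s=q[:,:2]/q[:,2:]; r2=(s**2).sum(1,keepdims=True); s=s*(1+c['k1']*r2)
    return s*f+[c['cx'],c['cy']]
def unproj(n,uv,z):
    c,f=K(n); uv=np.atleast_2d(np.asarray(uv,float)); d=(uv-[c['cx'],c['cy']])/f; s=d.copy()
    for _ in range(20): s=d/(1+c['k1']*(s**2).sum(1,keepdims=True))
    V=c['view'][:3,:3]; o=-V.T@c['view'][:3,3]; D=np.c_[s,np.ones(len(s))]@V
    return o+D*((z-o[2])/D[:,2])[:,None]
def crop(img,x0,y0,x1,y1,k,fn):
    c=img[y0:y1,x0:x1]; cv2.imwrite(fn,cv2.resize(c,None,fx=k,fy=k,interpolation=cv2.INTER_CUBIC))
E
python3 - <<'E'
from h import *
t=cv2.imread("pics/top0.png");s=cv2.imread("pics/scene0.png")
crop(t,240,165,325,250,7,"pics/c1.png")
crop(t,85,150,230,250,5,"pics/c2.png")
crop(t,325,180,445,255,6,"pics/c3.png")
crop(s,225,160,335,270,5,"pics/c4.png")
E
```

```text
(no output)
```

View pics/c1.png

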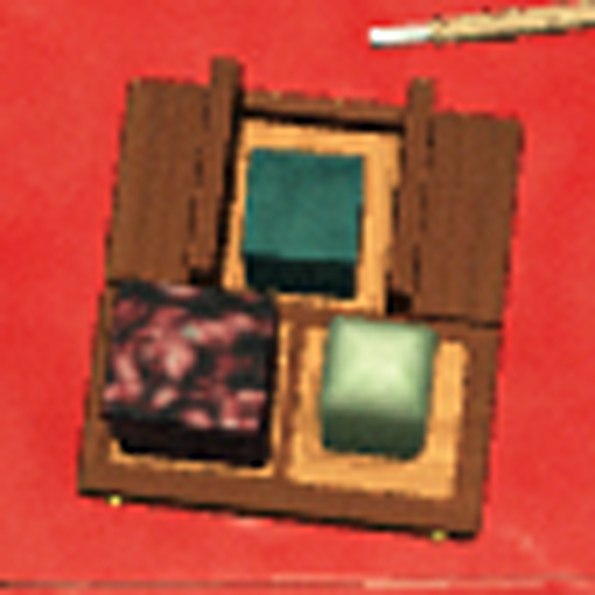

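View pics/c2.png

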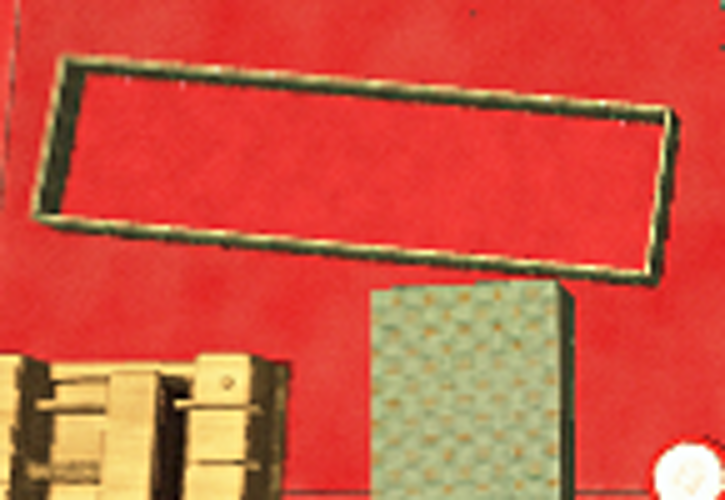

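View pics/c3.png

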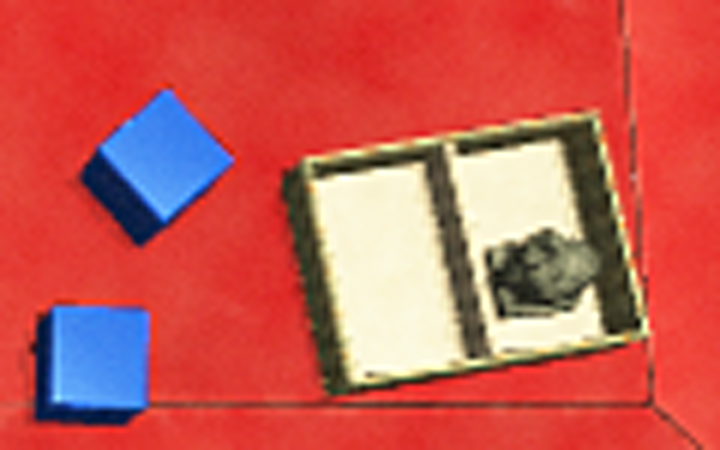

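View pics/c4.png

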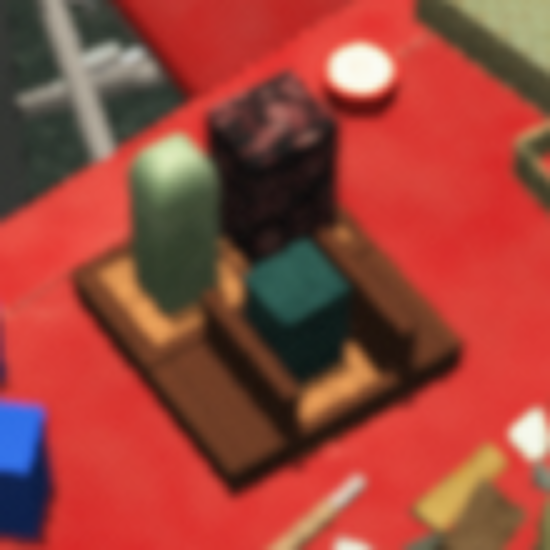

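```bash
cat > fit.py <<'E'
from h import *
from scipy.optimize import least_squares
def up(pts,k,x0,y0): return (np.array(pts,float)+.5)/k-.5+[x0,y0]
def place(p,L):
    L=np.array(L,float); c,s=np.cos(p[2]),np.sin(p[2]); return np.c_[p[0]+c*L[:,0]-s*L[:,1],p[1]+s*L[:,0]+c*L[:,1],L[:,2]]
def fit(L,uv,p0,n="top"):
    r=least_squares(lambda p:(proj(n,place(p,L))-uv).ravel(),p0,x_scale=[100,100,.5]); 
    return r.x,np.abs(r.fun).max()
E
python3 - <<'E'
from fit import *
uv=up([(80,490),(478,535),(457,500),(290,480),(470,340),(497,322)],7,240,165)
L=[(-85,75,24),(-85,-75,24),(-73,-63,24),(-73,-3,24),(-15,-63,24),(-6,-75,24)]
p0=np.r_[unproj("top",[(283,205)],24)[0,:2],0]
st,e=fit(L,uv,p0);print("stand",st,e)
uv=up([(66,60),(672,110),(654,280),(36,215)],5,85,150)
# image left = +y world; box x along length: take x to image-left?
L=[(167.5,46,30),(-167.5,46,30),(-167.5,-46,30),(167.5,-46,30)]
# direction: x axis -> image left(+y world), y axis ->image... left-handed check: try alt
L=[(167.5,-46,30),(-167.5,-46,30),(-167.5,46,30),(167.5,46,30)]
lb,e=fit(L,uv,np.r_[unproj("top",[(157,184)],30)[0,:2],1.5]);print("long",lb,e)
uv=up([(304,160),(598,115),(645,335),(340,390)],6,325,180)
L=[(49,64,48),(49,-64,48),(-49,-64,48),(-49,64,48)]
sb,e=fit(L,uv,np.r_[unproj("top",[(403,222)],48)[0,:2],0]);print("sample",sb,e)
np.save("p.npy",[st,lb,sb])
# stones by top faces
uv=up([(115,283),(277,295),(268,428),(103,415)],7,240,165)
L=[(24.5,27,118),(24.5,-27,118),(-24.5,-27,118),(-24.5,27,118)]
sq,e=fit(L,uv,p0);print("sq",sq,e)
uv=up([(247,150),(365,157),(358,262),(243,250)],7,240,165)
L=[(20,21,72),(20,-21,72),(-20,-21,72),(-20,21,72)]
te,e=fit(L,uv,p0);print("teal",te,e)
def rel(p):
    d=p[:2]-st[:2];c,s=np.cos(st[2]),np.sin(st[2]);return [c*d[0]+s*d[1],-s*d[0]+c*d[1]]
print(rel(sq),rel(te))
print("tin",unproj("top",[(222.5,246)],19))
def box(p,x0,x1,y0,y1,z0,z1):
    P=[];
    c=[(x0,y0),(x1,y0),(x1,y1),(x0,y1)]
    for z in(z0,z1):
        for i in range(4): P.append(((*c[i],z),(*c[(i+1)%4],z)))
    for i in range(4): P.append(((*c[i],z0),(*c[i],z1)))
    return [place(p,a) for a in P]
W=[]
W+=box(st,-85,74,-75,75,0,24)+box(st,-73,-15,3,63,24,24)+box(st,-73,-15,-63,-3,24,24)+box(st,-6,66,31,41,6,64)+box(st,-6,66,-41,-31,6,64)
W+=box(lb,-167.5,167.5,-46,46,0,30)+box(sb,-49,49,-64,64,0,48)+box(sq,-24.5,24.5,-27,27,24,118)+box(te,-20,20,-21,21,6,72)
W+=box(place(st,[(-44,-33,0)])[0].tolist()[:2]+[st[2]],-17,17,-19,19,24,136)
for n,cs in(("top",[(240,165,325,250,7),(85,150,445,255,2)]),("scene",[(225,160,335,270,5)])):
    im=cv2.imread(f"pics/{n}0.png")
    for i,(x0,y0,x1,y1,k) in enumerate(cs):
        o=cv2.resize(im[y0:y1,x0:x1],None,fx=k,fy=k,interpolation=cv2.INTER_CUBIC)
        for a in W:
            q=(proj(n,a)-[x0,y0]+.5)*k-.5; q=np.round(q).astype(int)
            cv2.line(o,tuple(map(int,q[0])),tuple(map(int,q[1])),(255,255,0),1)
        cv2.imwrite(f"pics/w_{n}{i}.png",o)
E
```

```text
stand [ 5.09851886e+02  3.62761869e+00 -1.10082355e-01] 0.7919381883037317
long [573.08407598 341.45614934   1.46615207] 1.0242927756336542
sample [ 4.62490391e+02 -2.99349497e+02  1.44763359e-01] 0.9615988230496555
sq [ 4.67284596e+02  3.99323608e+01 -7.96659906e-02] 0.8494509737188594
teal [ 5.29674926e+02  2.64627785e+00 -7.50487223e-02] 0.7720196717482395
[np.float64(-46.298076961450505), np.float64(31.40854223042091)] [np.float64(19.810862560745157), np.float64(1.2023614743656674)]
tin [[405.31499851 159.89393585  19.        ]]
```

View pics/w_top0.png

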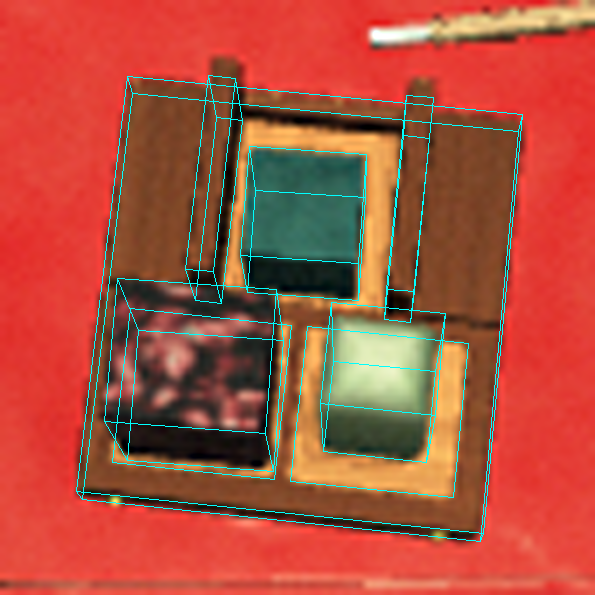

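View pics/w_top1.png

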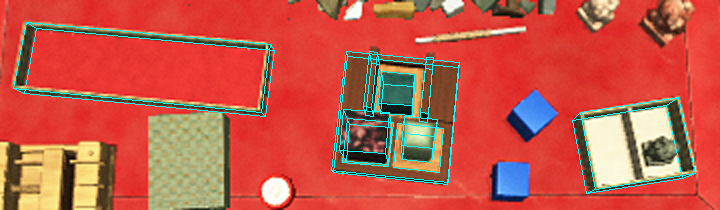

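View pics/w_scene0.png

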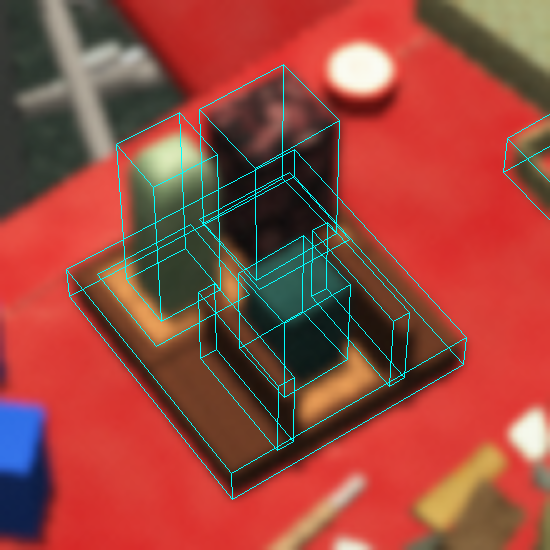

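```bash
cat >> h.py <<'E'
import sys
st,lb,sb=np.load("p.npy")
def loc(p,x,y): c,s=np.cos(p[2]),np.sin(p[2]); return np.array([p[0]+c*x-s*y,p[1]+s*x+c*y])
def q2R(q): return R.from_quat([q[1],q[2],q[3],q[0]])
def tool(h): y=np.array([np.cos(h),np.sin(h),0]); return R.from_matrix(np.c_[[-y[1],y[0],0],y,[0,0,-1]])
def plan(x,y,z,h):
    s=ctrl.sense(); R0=q2R(s['ee_rot']); d=R0.inv().apply(np.array([x,y,z])-s['eef_pos'])
    rv=(R0.inv()*tool(h)).as_rotvec()
    np.set_printoptions(precision=3,suppress=True)
    print("to",np.round([x,y,z],1),"shift",d/150,"turn",rv/(np.pi/2),"t",s['time_s'],"pos",s['eef_pos'],"F",s['force'],"g",s['grip_width'])
E
python3 - <<'E'
from h import *
plan(*loc(st,-44,-32),215,st[2]); print(loc(lb,-110,0),loc(lb,-20,0),loc(sb,0,31))
E
```

```text
to [462.6 -23.3 215. ] shift [-2.93  -2.523 -0.065] turn [-0.001  0.     0.833] t 0.1 pos [190.588 488.901 204.962] F [ 0.036 -0.608  0.589] g 1.0009102378417114
[561.594 232.058] [570.995 321.566] [ 458.018 -268.674]
```

>>> jog_arm:
  rows:
    - [[-0.5,-0.4,-0.05,0,0,0],[-0.97,-0.84,-0.07,0,0,0.2],[-0.97,-0.84,-0.07,0,0,0.3],[-0.97,-0.84,-0.07,0,0,0.42],[-0.97,-0.84,-0.07,0,0,0.42],[-0.97,-0.84,-0.07,0,0,0.42]]

```text
time_s: 0.6
eef_pos: [282.1, 315.7, 216.2]
ee_rot: [0.0, 0.483, 0.876, -0.0]
force: [-1.0, 0.2, -0.1]
grip_width: 1.0
```

Run:
```python
from h import *
plan(*loc(st,-44,-32),215,st[2])
```

```text
to [462.6 -23.3 215. ] shift [-2.554 -0.191  0.01 ] turn [0.    0.001 0.429] t 0.6 pos [282.15  315.746 216.154] F [-0.973  0.175 -0.073] g 0.9997731359378963
```

>>> jog_arm:
  rows:
    - [[-1,-0.1,0,0,0,0.1],[-1,-0.1,0,0,0,0.2],[-1,-0.1,0,0,0,0.3],[-1,-0.1,0,0,0,0.429],[-1,-0.1,0,0,0,0.429],[-1,-0.1,0,0,0,0.429]]
  jaw: -0.5

```text
time_s: 1.1
eef_pos: [349.8, 183.5, 215.8]
ee_rot: [-0.0, 0.745, 0.667, -0.0]
force: [-0.2, 0.3, 0.0]
grip_width: 0.751
```

Run:
```python
from h import *
plan(*loc(st,-44,-32),215,st[2])
```

```text
to [462.6 -23.3 215. ] shift [-1.288  0.898  0.005] turn [-0.  0.  0.] t 1.1 pos [349.849 183.47  215.792] F [-0.199  0.344  0.05 ] g 0.7508686810755535
```

>>> jog_arm:
  rows:
    - [[-0.3,0.2,0,0,0,0],[-0.6,0.45,0,0,0,0],[-0.9,0.7,0,0,0,0],[-1,0.9,0,0,0,0],[-1,0.9,0,0,0,0],[-1,0.9,0,0,0,0]]

```text
time_s: 1.6
eef_pos: [471.6, 17.8, 215.2]
ee_rot: [0.0, 0.743, 0.669, -0.0]
force: [-1.1, 0.8, -1.0]
grip_width: 0.751
```

Run:
```python
from h import *
plan(*loc(st,-44,-32),155,st[2])
cv2.imwrite("pics/t1.png",capture("top")[:,:,::-1]);t=cv2.imread("pics/t1.png")
crop(t,200,140,340,250,5,"pics/t1c.png")
```

```text
to [462.6 -23.3 155. ] shift [-0.279 -0.031  0.401] turn [-0.     0.001  0.004] t 1.6 pos [471.56   17.833 215.154] F [-1.13   0.762 -1.   ] g 0.7512798006356025
```

View pics/t1c.png

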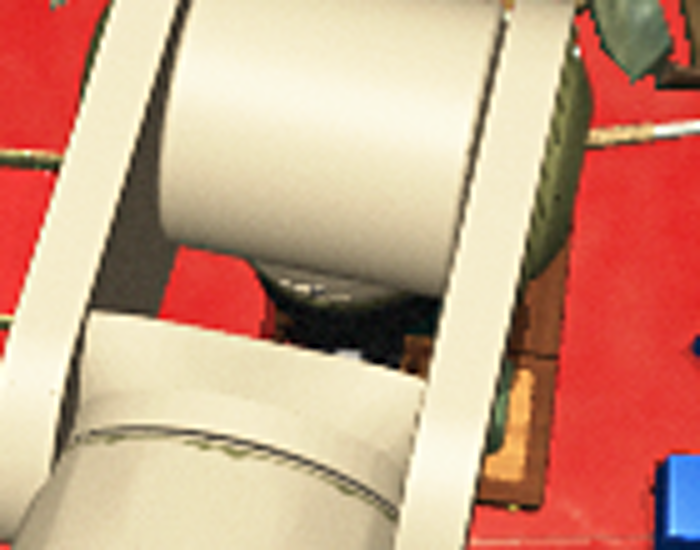

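>>> jog_arm:
  rows:
    - [[-0.12,0,0,0,0,0],[-0.279,-0.031,0.15,0,0,0],[-0.279,-0.031,0.36,0,0,0],[-0.279,-0.031,0.36,0,0,0],[-0.279,-0.031,0.36,0,0,0]]

```text
time_s: 2.07
eef_pos: [459.1, -18.3, 161.8]
ee_rot: [-0.001, 0.741, 0.671, -0.001]
force: [-0.6, -0.1, 1.1]
grip_width: 0.754
```

```bash
cat > look.py <<'E'
from h import *
n,fn,x0,y0,x1,y1,k=sys.argv[1],sys.argv[2],*map(int,sys.argv[3:8])
cv2.imwrite("pics/"+fn+".png",capture(n)[:,:,::-1]); crop(cv2.imread("pics/"+fn+".png"),x0,y0,x1,y1,k,"pics/"+fn+"c.png")
E
python3 look.py scene s2 215 120 335 240 5
python3 - <<'E'
from h import *
plan(*loc(st,-44,-32),80,st[2])
E
```

```text
to [462.6 -23.3  80. ] shift [-0.031  0.02   0.554] turn [ 0.    -0.     0.007] t 2.1167 pos [460.081 -18.407 163.066] F [-0.084  0.101  0.609] g 0.7527946218878322
```

View pics/s2c.png

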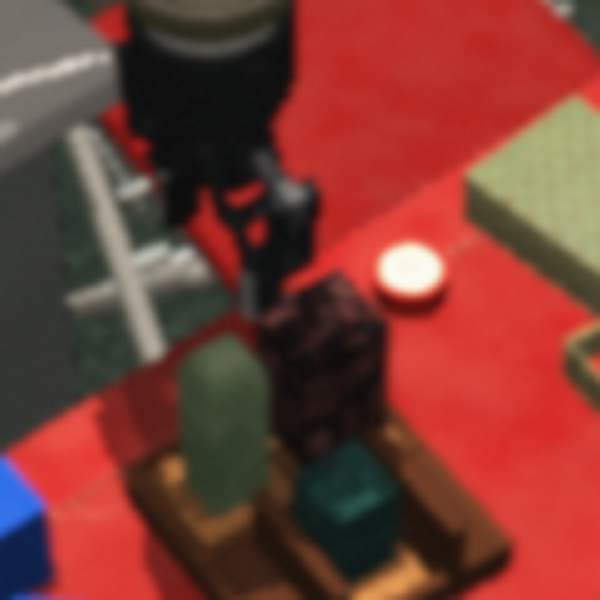

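>>> jog_arm:
  rows:
    - [[0,0,0,0,0,0],[0,0,0,0,0,0],[0,0,0,0,0,0]]

```text
time_s: 2.37
eef_pos: [460.4, -18.8, 163.0]
ee_rot: [0.001, 0.741, 0.671, 0.001]
force: [0.5, -0.3, 0.8]
grip_width: 0.75
```

Run:
```python
from h import *
plan(*loc(st,-44,-32),80,st[2])
```

```text
to [462.6 -23.3  80. ] shift [-0.028  0.016  0.554] turn [0.001 0.    0.007] t 2.3667 pos [460.449 -18.838 163.041] F [ 0.47  -0.305  0.759] g 0.7501096987890014
```

>>> jog_arm:
  rows:
    - [[-0.028,0.016,0.1,0,0,0.007],[-0.028,0.016,0.22,0,0,0.007],[-0.028,0.016,0.34,0,0,0.007],[-0.028,0.016,0.46,0,0,0.007],[-0.028,0.016,0.555,0,0,0.007],[-0.028,0.016,0.555,0,0,0.007],[-0.028,0.016,0.555,0,0,0.007],[-0.028,0.016,0.555,0,0,0.007]]

```text
time_s: 3.03
eef_pos: [462.6, -23.6, 79.9]
ee_rot: [0.001, 0.745, 0.667, 0.0]
force: [0.3, 0.2, -0.1]
grip_width: 0.75
```

```bash
python3 look.py scene s3 215 120 335 240 5
python3 - <<'E'
from h import *
plan(*loc(st,-44,-32),80,st[2])
E
```

```text
to [462.6 -23.3  80. ] shift [ 0.002 -0.001 -0.   ] turn [ 0.001  0.    -0.   ] t 3.0833 pos [462.659 -23.662  79.931] F [ 0.361 -0.37  -0.76 ] g 0.7501918708402361
```

View pics/s3c.png

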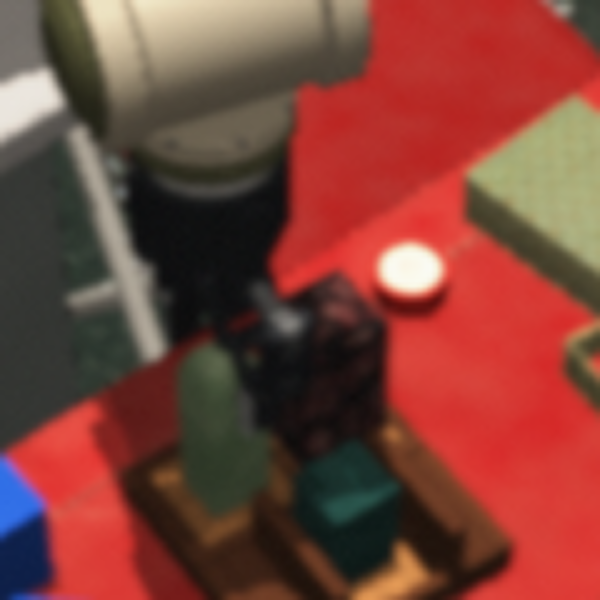

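Run:
```python
from h import *
for lx,ly,z,l in [(0,0,136,'roundtop'),(-17+34,0,80,'rear face z80'),(32,0,88,'tip rear'),(-32,0,88,'tip front'),(32,11,88,'tip rear +'),(32,-11,88,'tip rear -')]:
    P=np.r_[loc(st,-44+lx,-32+ly),z]
    print(l,(proj("scene",P)[0]-[215,120])*5)
```

```text
roundtop [216.00797491 346.06431813]
rear face z80 [237.37360343 436.84727327]
tip rear [253.18056832 446.09491354]
tip front [185.45380174 367.0690828 ]
tip rear + [271.01711981 436.50163641]
tip rear - [235.23879925 455.74468386]
```

>>> jog_arm:
  rows:
    - [[0,0,0,0,0,0],[0,0,0,0,0,0],[0,0,0,0,0,0],[0,0,0,0,0,0],[0,0,0,0,0,0],[0,0,0,0,0,0]]
  jaw: 1
  grip_force: 50

```text
time_s: 3.58
eef_pos: [462.3, -23.7, 79.6]
ee_rot: [0.001, 0.745, 0.667, 0.0]
force: [-1.0, 0.6, 5.9]
grip_width: 0.379
```

```bash
python3 look.py scene s4 215 120 335 240 5
python3 - <<'E'
from h import *
plan(*loc(st,-44,-32),80,st[2])
E
```

```text
to [462.6 -23.3  80. ] shift [ 0.002  0.002 -0.003] turn [ 0.001  0.    -0.   ] t 3.6333 pos [462.34  -23.646  79.582] F [-0.954 -0.165  5.618] g 0.3785023483898815
```

View pics/s4c.png

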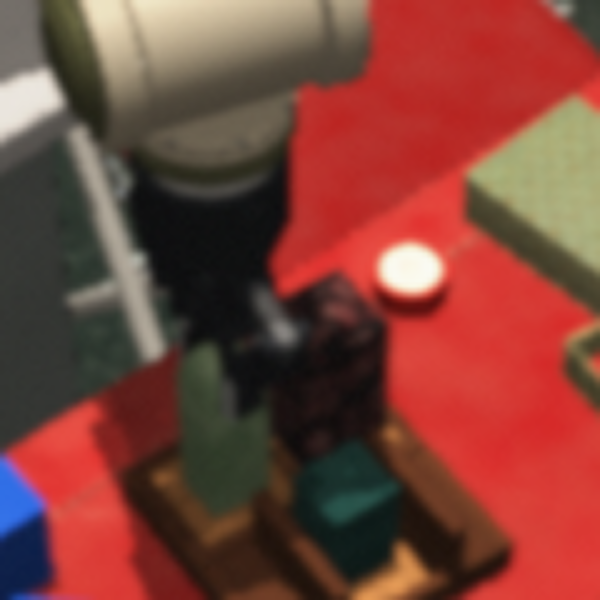

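>>> jog_arm:
  rows:
    - [[0,0,-0.05,0,0,0],[0,0,-0.15,0,0,0],[0,0,-0.3,0,0,0],[0,0,-0.45,0,0,0],[0,0,-0.6,0,0,0],[0,0,-0.72,0,0,0],[0,0,-0.8,0,0,0],[0,0,-0.8,0,0,0]]

```text
time_s: 4.3
eef_pos: [462.7, -23.7, 201.1]
ee_rot: [0.002, 0.745, 0.667, 0.001]
force: [-0.4, 1.0, -4.3]
grip_width: 0.379
```

```bash
python3 look.py scene s5 215 120 335 240 5
python3 - <<'E'
from h import *
plan(*loc(lb,-20,0),200,lb[2]-np.pi/2)
E
```

```text
to [571.  321.6 200. ] shift [ 2.367  0.467 -0.004] turn [ 0.001  0.    -0.004] t 4.35 pos [462.054 -23.58  199.417] F [-1.152 -0.009 -4.739] g 0.380721758791944
```

View pics/s5c.png

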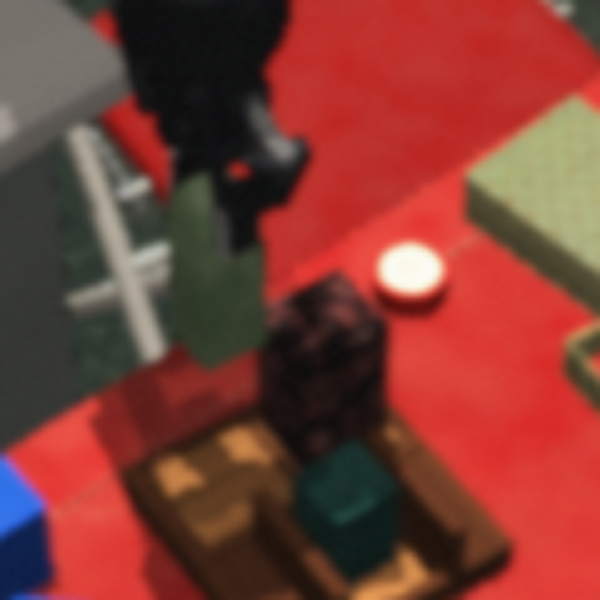

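>>> jog_arm:
  rows:
    - [[0.06,0.01,0,0,0,0],[0.18,0.03,0,0,0,0],[0.36,0.07,0,0,0,0],[0.54,0.11,0,0,0,0],[0.72,0.14,0,0,0,0],[0.9,0.18,0,0,0,0],[1,0.2,0,0,0,0]]

```text
time_s: 4.93
eef_pos: [508.0, 125.4, 197.2]
ee_rot: [-0.001, 0.745, 0.667, -0.001]
force: [-0.2, -1.4, -4.2]
grip_width: 0.38
```

>>> jog_arm:
  rows:
    - [[0.16,0.03,0,0,0,0],[0.34,0.07,0,0,0,0],[0.52,0.11,0,0,0,0],[0.7,0.14,0,0,0,0],[0.88,0.18,0,0,0,0],[1,0.2,0,0,0,0],[1,0.2,0,0,0,0]]

```text
time_s: 5.52
eef_pos: [554.0, 271.7, 196.3]
ee_rot: [-0.001, 0.744, 0.668, -0.001]
force: [0.4, 0.8, -4.2]
grip_width: 0.378
```

>>> jog_arm:
  rows:
    - [[0.1,0.02,0,0,0,0],[0.2,0.04,0,0,0,0],[0.3,0.06,0,0,0,0],[0.367,0.067,0,0,0,0],[0.367,0.067,0.0,0,0,0],[0.367,0.067,0.0,0,0,0],[0.367,0.067,0.0,0,0,0]]

```text
time_s: 6.1
eef_pos: [570.4, 321.0, 197.9]
ee_rot: [-0.0, 0.745, 0.667, -0.001]
force: [1.4, -0.5, -4.2]
grip_width: 0.379
```

```bash
python3 look.py scene s6 300 100 450 220 5
python3 - <<'E'
from h import *
plan(*loc(lb,-20,0),60,lb[2]-np.pi/2)
E
```

```text
to [571.  321.6  60. ] shift [0.005 0.003 0.922] turn [-0.001  0.    -0.004] t 6.15 pos [570.573 320.904 198.308] F [-0.249  0.473 -4.22 ] g 0.37758377021065825
```

View pics/s6c.png

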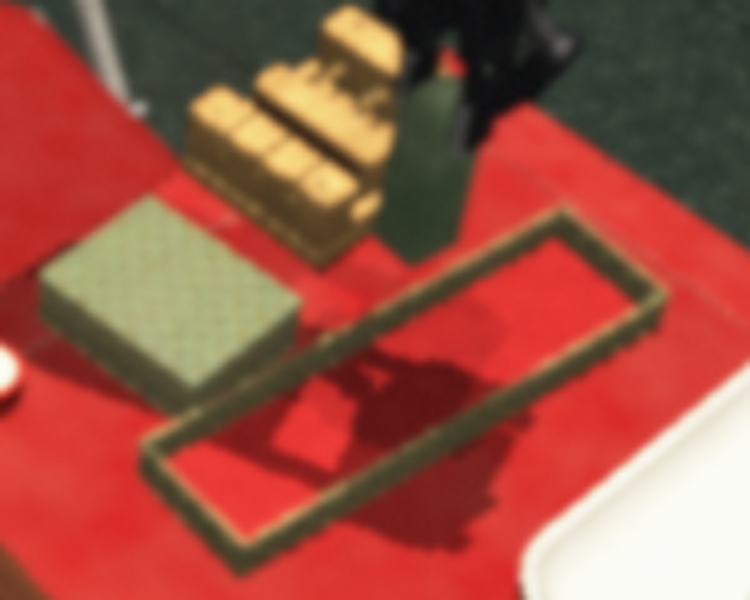

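>>> jog_arm:
  rows:
    - [[0.005,0.003,0.08,0,0,0],[0.005,0.003,0.22,0,0,0],[0.005,0.003,0.38,0,0,0],[0.005,0.003,0.54,0,0,0],[0.005,0.003,0.7,0,0,0],[0.005,0.003,0.82,0,0,0],[0.005,0.003,0.89,0,0,0],[0.005,0.003,0.91,0,0,0]]

```text
time_s: 6.82
eef_pos: [570.5, 321.5, 60.5]
ee_rot: [-0.001, 0.745, 0.667, -0.001]
force: [0.2, -0.7, -3.9]
grip_width: 0.375
```

>>> jog_arm:
  rows:
    - [[0,0,0.01,0,0,0],[0,0,0.015,0,0,0],[0,0,0.02,0,0,0]]

```text
time_s: 7.07
eef_pos: [572.0, 322.4, 60.6]
ee_rot: [0.0, 0.745, 0.667, 0.001]
force: [0.7, -0.2, -3.7]
grip_width: 0.385
```

>>> jog_arm:
  rows:
    - [[0,0,0.005,0,0,0],[0,0,0.01,0,0,0],[0,0,0.01,0,0,0]]

```text
time_s: 7.32
eef_pos: [571.8, 322.5, 58.7]
ee_rot: [0.0, 0.745, 0.667, 0.001]
force: [-0.4, -0.5, 0.4]
grip_width: 0.379
```

```bash
python3 look.py scene s7 300 100 450 220 5
python3 - <<'E'
from h import *
plan(*loc(lb,-20,0),58.6,lb[2]-np.pi/2)
E
```

```text
to [571.  321.6  58.6] shift [-0.007 -0.005  0.   ] turn [ 0.001 -0.    -0.004] t 7.3667 pos [571.776 322.462  58.659] F [0.13  0.28  1.241] g 0.37928715847185135
```

View pics/s7c.png

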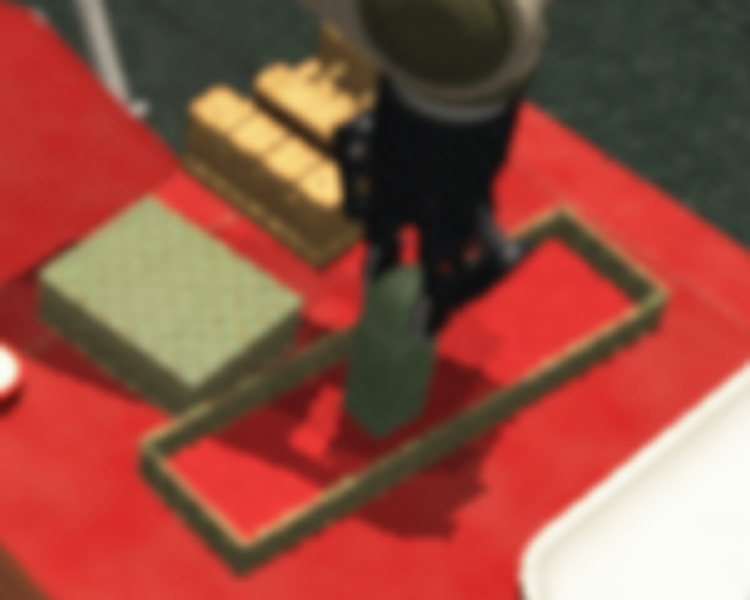

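Force change shows contact with the box floor, and the stone stands inside the box. Releasing.

>>> jog_arm:
  rows:
    - [[0,0,0,0,0,0],[0,0,0,0,0,0],[0,0,0,0,0,0],[0,0,0,0,0,0],[0,0,0,0,0,0]]
  jaw: -0.4

```text
time_s: 7.78
eef_pos: [571.4, 322.3, 57.8]
ee_rot: [0.0, 0.745, 0.667, 0.0]
force: [-0.3, 0.3, -0.3]
grip_width: 0.703
```

Run:
```python
from h import *
plan(*loc(lb,-20,0),200,lb[2]-np.pi/2)
```

```text
to [571.  321.6 200. ] shift [-0.005 -0.002 -0.948] turn [ 0.    -0.    -0.004] t 7.7833 pos [571.411 322.288  57.828] F [-0.334  0.261 -0.337] g 0.7031609624897226
```

>>> jog_arm:
  rows:
    - [[0,0,-0.1,0,0,0],[0,0,-0.25,0,0,0],[0,0,-0.45,0,0,0],[0,0,-0.7,0,0,0],[0,0,-0.95,0,0,0],[-0.15,-0.05,-0.95,0,0,0],[-0.4,-0.1,-0.95,0,0,0],[-0.65,-0.15,-0.95,0,0,0]]
  jaw: -0.7

```text
time_s: 8.45
eef_pos: [537.5, 227.3, 200.4]
ee_rot: [0.0, 0.745, 0.667, 0.0]
force: [1.7, -0.8, 0.2]
grip_width: 0.849
```

```bash
python3 look.py scene s8 300 100 450 220 5
python3 - <<'E'
from h import *
plan(*loc(st,-45,32),190,st[2])
E
```

```text
to [468.6  40.4 190. ] shift [-1.251 -0.308  0.071] turn [-0.001  0.002 -0.002] t 8.5 pos [535.678 221.642 199.898] F [ 1.529 -4.106  1.306] g 0.8505867969069268
```

View pics/s8c.png

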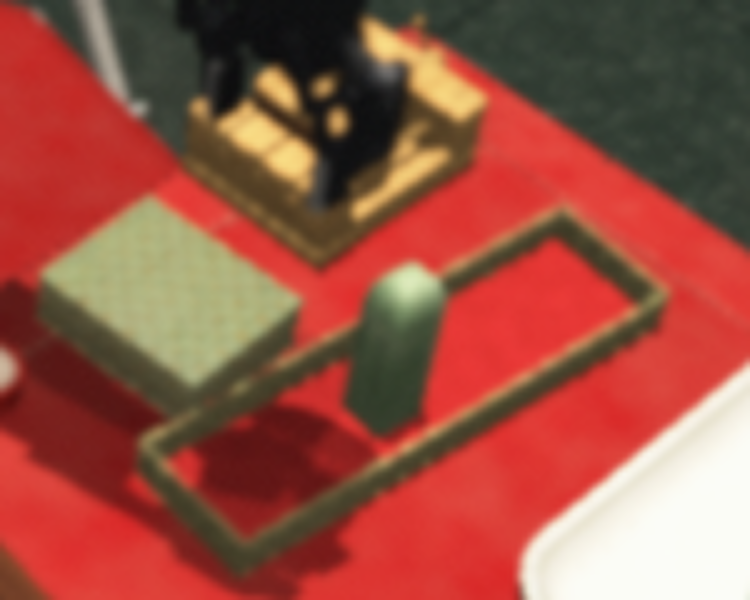

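>>> jog_arm:
  rows:
    - [[-0.25,-0.06,0,0,0,0],[-0.5,-0.12,0,0,0,0],[-0.75,-0.18,0,0,0,0],[-0.95,-0.25,0,0,0,0],[-1,-0.25,0,0,0,0],[-1,-0.25,0,0,0,0],[-1,-0.25,0,0,0,0]]

```text
time_s: 9.08
eef_pos: [484.8, 83.2, 200.5]
ee_rot: [0.0, 0.745, 0.667, 0.0]
force: [0.5, 0.6, -0.2]
grip_width: 0.85
```

Run:
```python
from h import *
plan(*loc(st,-45,32),145,st[2])
```

```text
to [468.6  40.4 145. ] shift [-0.296 -0.075  0.37 ] turn [ 0.    -0.    -0.001] t 9.0833 pos [484.763  83.18  200.515] F [ 0.515  0.589 -0.167] g 0.8500871539477365
```

>>> jog_arm:
  rows:
    - [[-0.15,-0.035,0.05,0,0,0],[-0.296,-0.075,0.15,0,0,0],[-0.296,-0.075,0.3,0,0,0],[-0.296,-0.075,0.37,0,0,0],[-0.296,-0.075,0.37,0,0,0],[-0.296,-0.075,0.37,0,0,0],[-0.296,-0.075,0.37,0,0,0]]

```text
time_s: 9.67
eef_pos: [469.0, 40.8, 145.5]
ee_rot: [0.001, 0.745, 0.667, 0.0]
force: [-0.1, 0.3, 0.0]
grip_width: 0.851
```

```bash
python3 look.py scene s9 215 120 335 240 5
python3 - <<'E'
from h import *
plan(*loc(st,-45,32),80,st[2])
E
```

```text
to [468.6  40.4  80. ] shift [-0.002 -0.003  0.438] turn [0.001 0.    0.   ] t 9.7167 pos [469.009  40.592 145.635] F [-0.051  0.764 -1.031] g 0.8451493477633051
```

View pics/s9c.png

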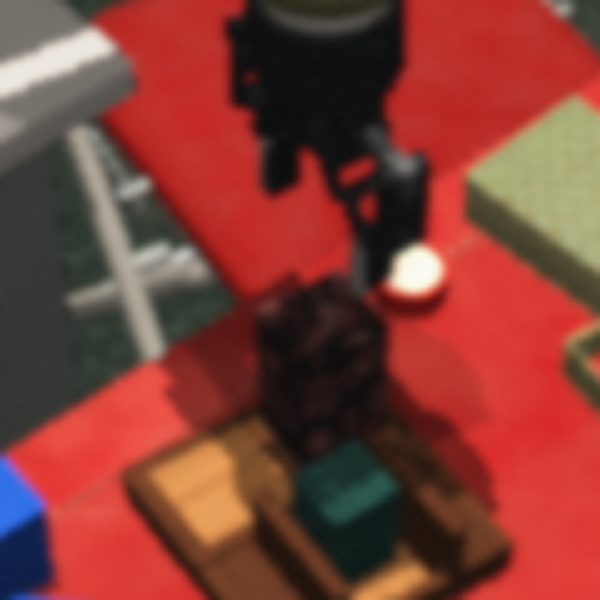

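>>> jog_arm:
  rows:
    - [[-0.002,-0.003,0.08,0,0,0],[-0.002,-0.003,0.18,0,0,0],[-0.002,-0.003,0.28,0,0,0],[-0.002,-0.003,0.36,0,0,0],[-0.002,-0.003,0.42,0,0,0],[-0.002,-0.003,0.438,0,0,0],[-0.002,-0.003,0.438,0,0,0],[-0.002,-0.003,0.438,0,0,0]]

```text
time_s: 10.38
eef_pos: [468.3, 39.8, 79.7]
ee_rot: [0.0, 0.745, 0.667, 0.0]
force: [0.4, 0.0, 0.1]
grip_width: 0.855
```

>>> jog_arm:
  rows:
    - [[0,0,0,0,0,0],[0,0,0,0,0,0],[0,0,0,0,0,0],[0,0,0,0,0,0],[0,0,0,0,0,0],[0,0,0,0,0,0]]
  jaw: 1
  grip_force: 70

```text
time_s: 10.88
eef_pos: [468.1, 39.8, 80.1]
ee_rot: [0.0, 0.745, 0.667, 0.0]
force: [-3.6, -0.7, 7.8]
grip_width: 0.548
```

```bash
python3 look.py scene s10 215 120 335 240 5
python3 - <<'E'
from h import *
plan(*loc(st,-45,32),80,st[2])
E
```

```text
to [468.6  40.4  80. ] shift [0.004 0.003 0.001] turn [ 0.001  0.    -0.001] t 10.9333 pos [468.067  39.788  80.091] F [-3.462  0.585  7.151] g 0.5447113730235917
```

View pics/s10c.png

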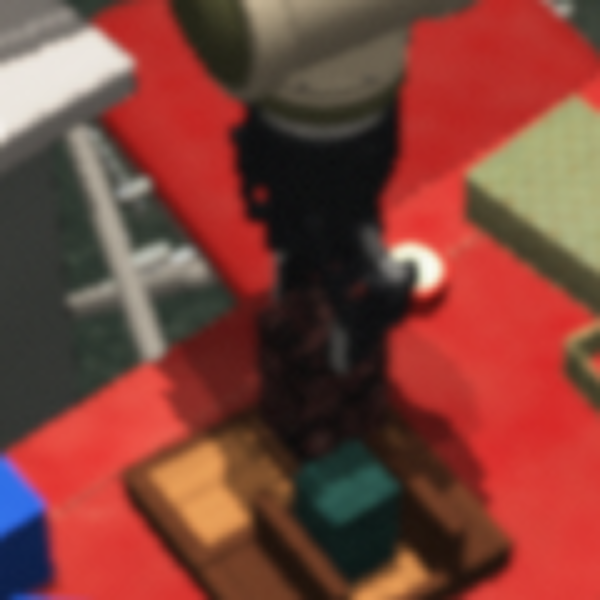

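>>> jog_arm:
  rows:
    - [[0,0,-0.05,0,0,0],[0,0,-0.15,0,0,0],[0,0,-0.3,0,0,0],[0,0,-0.45,0,0,0],[0,0,-0.55,0,0,0],[0.05,0.01,-0.6,0,0,0],[0.15,0.06,-0.6,0,0,0],[0.3,0.15,-0.6,0,0,0]]

```text
time_s: 11.6
eef_pos: [494.5, 82.2, 169.0]
ee_rot: [-0.0, 0.746, 0.666, -0.001]
force: [1.4, -0.9, -6.3]
grip_width: 0.547
```

```bash
python3 look.py scene s11 215 120 335 240 5
python3 - <<'E'
from h import *
plan(*loc(lb,-110,0),170,lb[2]-np.pi/2)
E
```

```text
to [561.6 232.1 170. ] shift [ 1.015  0.32  -0.005] turn [ 0.001 -0.002 -0.004] t 11.65 pos [497.083  85.996 168.738] F [-2.993  2.546 -6.703] g 0.5484415161731557
```

View pics/s11c.png

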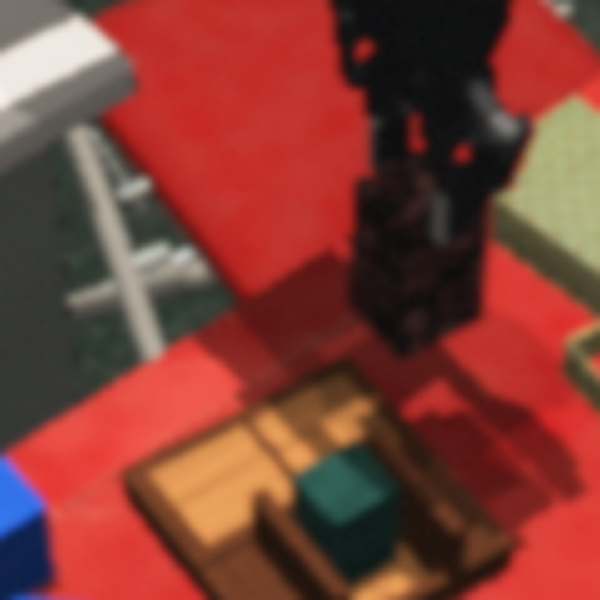

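>>> jog_arm:
  rows:
    - [[0.15,0.05,0,0,0,0],[0.33,0.11,0,0,0,0],[0.51,0.17,0,0,0,0],[0.69,0.22,0,0,0,0],[0.85,0.27,0,0,0,0],[0.95,0.3,0,0,0,0],[1,0.315,0,0,0,0],[1,0.315,0,0,0,0]]

```text
time_s: 12.32
eef_pos: [558.2, 227.3, 167.8]
ee_rot: [-0.001, 0.745, 0.667, -0.001]
force: [-0.1, -1.2, -6.7]
grip_width: 0.543
```

>>> jog_arm:
  rows:
    - [[0,0,0.05,0,0,0],[0,0,0.1,0,0,0],[0,0,0.15,0,0,0],[0,0,0.2,0,0,0],[0,0,0.2,0,0,0],[0,0,0.2,0,0,0]]

```text
time_s: 12.82
eef_pos: [558.4, 225.5, 138.5]
ee_rot: [-0.0, 0.745, 0.667, -0.0]
force: [0.3, -0.5, -6.9]
grip_width: 0.545
```

```bash
python3 look.py scene s12 300 100 450 220 5
python3 - <<'E'
from h import *
plan(*loc(lb,-110,0),61,lb[2]-np.pi/2)
E
```

```text
to [561.6 232.1  61. ] shift [0.044 0.014 0.521] turn [ 0.    -0.    -0.004] t 12.8667 pos [558.747 225.667 139.147] F [-0.166 -0.123 -6.36 ] g 0.5467332987127312
```

View pics/s12c.png

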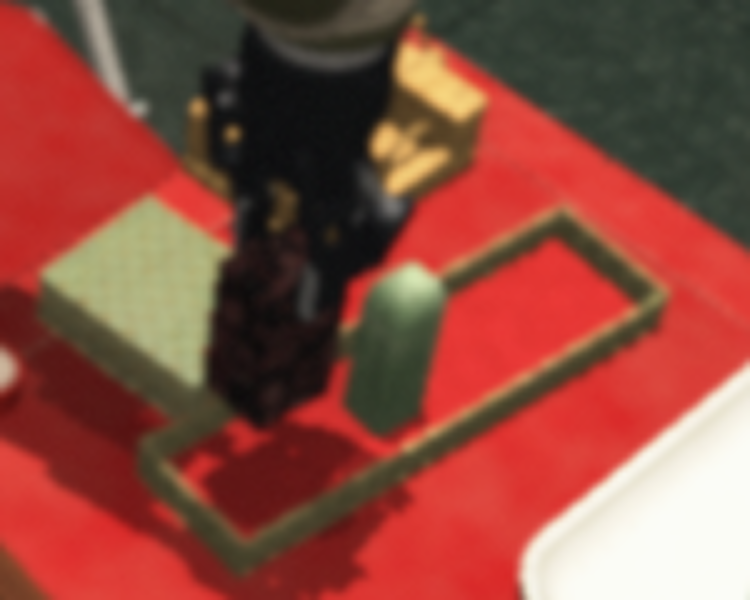

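>>> jog_arm:
  rows:
    - [[0.03,0.014,0.06,0,0,0],[0.03,0.014,0.16,0,0,0],[0.03,0.014,0.28,0,0,0],[0.03,0.014,0.4,0,0,0],[0.03,0.014,0.48,0,0,0],[0.03,0.014,0.51,0,0,0],[0.03,0.014,0.51,0,0,0],[0.03,0.014,0.51,0,0,0]]

```text
time_s: 13.53
eef_pos: [561.8, 230.3, 63.2]
ee_rot: [0.0, 0.745, 0.667, 0.001]
force: [0.7, 1.0, -5.1]
grip_width: 0.545
```

>>> jog_arm:
  rows:
    - [[0,0,0.007,0,0,0],[0,0,0.015,0,0,0],[0,0,0.02,0,0,0],[0,0,0.02,0,0,0]]

```text
time_s: 13.87
eef_pos: [561.3, 230.1, 59.7]
ee_rot: [0.0, 0.745, 0.667, 0.0]
force: [-0.6, 0.9, -7.0]
grip_width: 0.542
```

>>> jog_arm:
  rows:
    - [[0,0,0.005,0,0,0],[0,0,0.01,0,0,0],[0,0,0.01,0,0,0],[0,0,0.01,0,0,0]]

```text
time_s: 14.2
eef_pos: [561.5, 230.3, 59.2]
ee_rot: [0.0, 0.745, 0.667, 0.0]
force: [-5.1, -1.0, 6.6]
grip_width: 0.549
```

```bash
python3 look.py scene s13 300 100 450 220 5
python3 - <<'E'
from h import *
plan(*loc(lb,-110,0),58,lb[2]-np.pi/2)
E
```

```text
to [561.6 232.1  58. ] shift [ 0.012 -0.001  0.008] turn [ 0.001 -0.    -0.004] t 14.25 pos [561.482 230.258  59.194] F [-4.764 -0.683  5.315] g 0.5472443553270011
```

View pics/s13c.png

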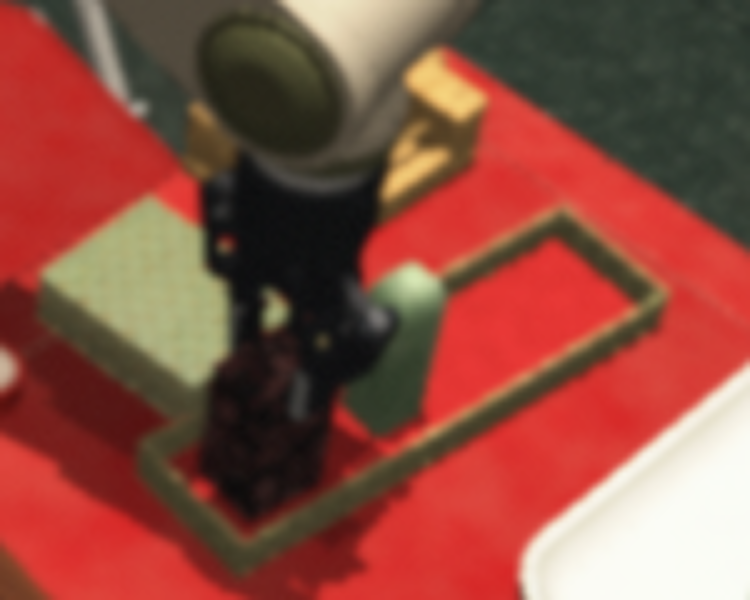

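>>> jog_arm:
  rows:
    - [[0,0,0,0,0,0],[0,0,0,0,0,0],[0,0,0,0,0,0],[0,0,0,0,0,0],[0,0,0,0,0,0]]
  jaw: -0.65

```text
time_s: 14.67
eef_pos: [561.4, 230.1, 58.1]
ee_rot: [0.0, 0.745, 0.667, 0.0]
force: [-0.0, -0.1, 0.5]
grip_width: 0.826
```

>>> jog_arm:
  rows:
    - [[0,0,-0.1,0,0,0],[0,0,-0.25,0,0,0],[0,0,-0.45,0,0,0],[0,0,-0.65,0,0,0],[-0.1,-0.05,-0.75,0,0,0],[-0.3,-0.1,-0.75,0,0,0],[-0.55,-0.13,-0.75,0,0,0],[-0.8,-0.15,-0.75,0,0,0]]

```text
time_s: 15.33
eef_pos: [524.9, 112.6, 170.8]
ee_rot: [0.0, 0.745, 0.667, 0.0]
force: [1.0, -0.6, -0.5]
grip_width: 0.824
```

```bash
python3 look.py scene s14 215 90 445 260 3
python3 - <<'E'
from h import *
plan(*loc(st,19,0.5),110,st[2])
E
```

```text
to [528.8   2.  110. ] shift [-0.69   0.108  0.407] turn [ 0.     0.002 -0.002] t 15.3833 pos [524.454 106.912 170.747] F [ 1.807 -5.047  1.006] g 0.8215261349518675
```

View pics/s14c.png

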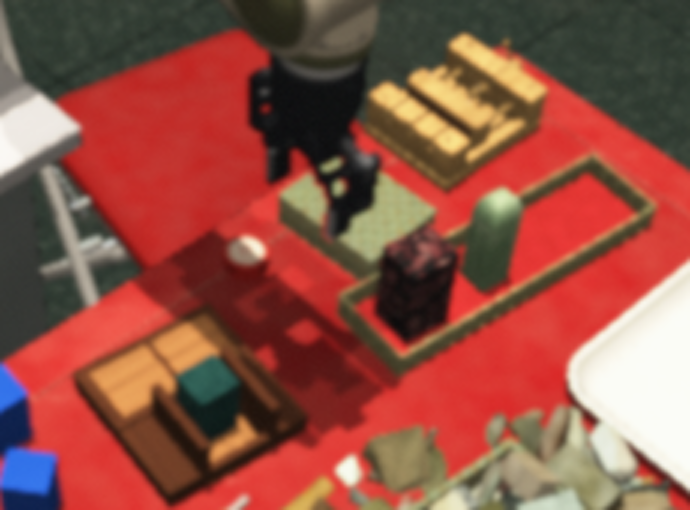

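>>> jog_arm:
  rows:
    - [[-0.2,0.05,0,0,0,0],[-0.4,0.1,0.05,0,0,0],[-0.6,0.1,0.1,0,0,0],[-0.67,0.1,0.25,0,0,0],[-0.67,0.1,0.35,0,0,0],[-0.67,0.1,0.4,0,0,0],[-0.67,0.1,0.4,0,0,0],[-0.67,0.1,0.4,0,0,0]]
  jaw: -0.4

```text
time_s: 16.05
eef_pos: [529.7, 12.2, 111.0]
ee_rot: [0.0, 0.745, 0.667, 0.0]
force: [-0.1, 0.1, 0.3]
grip_width: 0.699
```

```bash
python3 look.py scene s15 215 140 335 260 5
python3 - <<'E'
from h import *
plan(*loc(st,19,0.5),40,st[2])
for ly,z in((30,115),(-30,115)): print((proj("scene",np.r_[loc(st,19+ly,.5),z])[0]-[215,140])*5)
E
```

```text
to [528.8   2.   40. ] shift [-0.068 -0.001  0.476] turn [0.001 0.    0.   ] t 16.1 pos [529.958  12.186 111.468] F [0.18  0.063 0.005] g 0.6924106302802331
[375.101 362.875]
[306.5  285.89]
```

View pics/s15c.png

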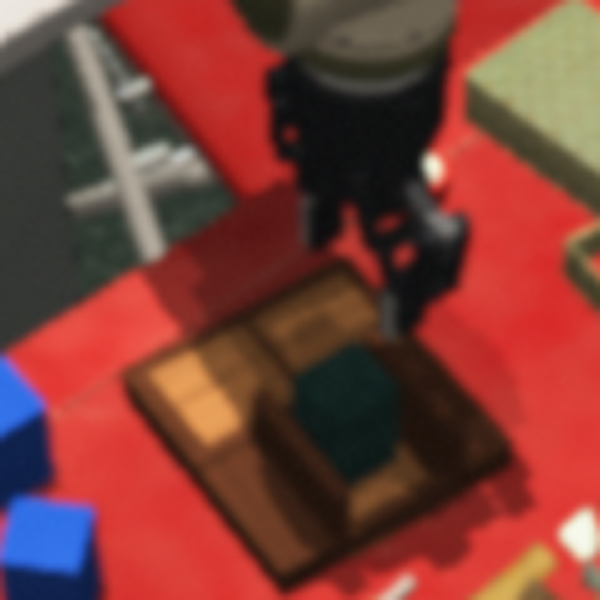

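>>> jog_arm:
  rows:
    - [[-0.035,0,0.03,0,0,0],[-0.068,0,0.08,0,0,0],[-0.068,0,0.15,0,0,0],[-0.068,0,0.18,0,0,0],[-0.068,0,0.18,0,0,0],[-0.068,0,0.18,0,0,0]]

```text
time_s: 16.6
eef_pos: [528.1, 1.8, 83.2]
ee_rot: [-0.0, 0.745, 0.667, -0.0]
force: [0.3, -0.5, -0.3]
grip_width: 0.696
```

```bash
python3 look.py scene s16 215 140 335 260 5
python3 - <<'E'
from h import *
plan(*loc(st,19,0.5),40,st[2])
E
```

```text
to [528.8   2.   40. ] shift [0.002 0.003 0.291] turn [ 0. -0. -0.] t 16.65 pos [528.364   1.739  83.582] F [ 0.074  0.248 -0.093] g 0.6981907995695572
```

View pics/s16c.png

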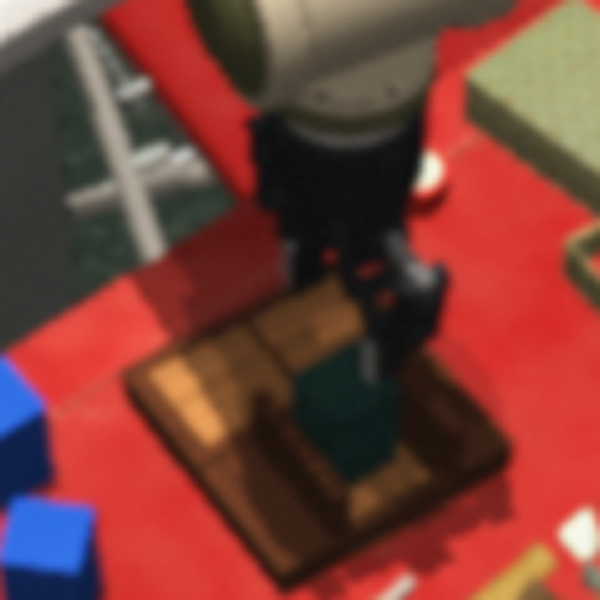

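>>> jog_arm:
  rows:
    - [[0.002,0.003,0.04,0,0,0],[0.002,0.003,0.1,0,0,0],[0.002,0.003,0.16,0,0,0],[0.002,0.003,0.22,0,0,0],[0.002,0.003,0.27,0,0,0],[0.002,0.003,0.29,0,0,0],[0.002,0.003,0.29,0,0,0],[0.002,0.003,0.29,0,0,0]]

```text
time_s: 17.32
eef_pos: [528.8, 1.9, 40.0]
ee_rot: [-0.0, 0.745, 0.667, -0.0]
force: [0.7, 0.7, 0.0]
grip_width: 0.7
```

>>> jog_arm:
  rows:
    - [[0,0,0,0,0,0],[0,0,0,0,0,0],[0,0,0,0,0,0],[0,0,0,0,0,0],[0,0,0,0,0,0],[0,0,0,0,0,0]]
  jaw: 1
  grip_force: 50

```text
time_s: 17.82
eef_pos: [529.3, 1.8, 40.8]
ee_rot: [0.001, 0.745, 0.667, 0.0]
force: [-0.5, -0.1, 5.7]
grip_width: 0.448
```

>>> jog_arm:
  rows:
    - [[0,0,-0.03,0,0,0],[0,0,-0.1,0,0,0],[0,0,-0.2,0,0,0],[0,0,-0.35,0,0,0],[0,0,-0.5,0,0,0],[0,0,-0.65,0,0,0],[0,0,-0.75,0,0,0],[0,0,-0.75,0,0,0]]

```text
time_s: 18.48
eef_pos: [530.0, 1.7, 156.1]
ee_rot: [0.002, 0.745, 0.667, 0.002]
force: [0.3, -0.1, -2.3]
grip_width: 0.449
```

```bash
python3 look.py scene s17 215 120 335 240 5
python3 - <<'E'
from h import *
plan(*loc(sb,0,31),150,sb[2])
E
```

```text
to [ 458.  -268.7  150. ] shift [-1.845 -0.272  0.026] turn [ 0.002  0.    -0.163] t 18.5333 pos [529.187   1.882 153.871] F [-0.241 -0.835 -3.107] g 0.4466745555637777
```

View pics/s17c.png

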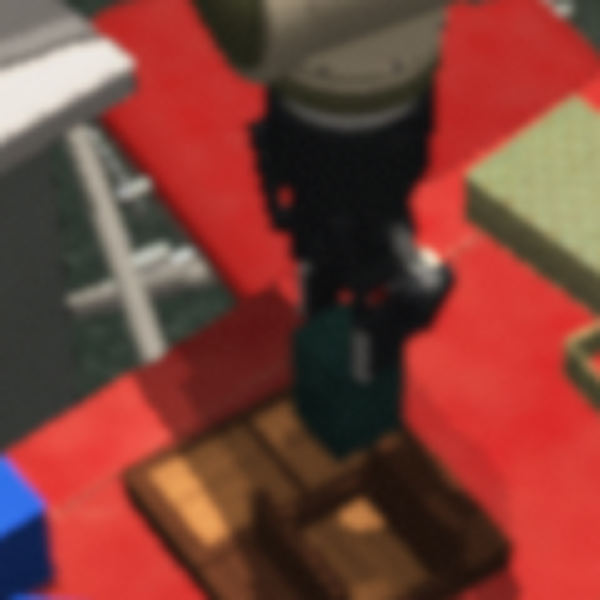

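>>> jog_arm:
  rows:
    - [[-0.06,-0.01,0,0,0,-0.02],[-0.2,-0.03,0,0,0,-0.05],[-0.38,-0.06,0,0,0,-0.09],[-0.56,-0.09,0,0,0,-0.12],[-0.74,-0.11,0,0,0,-0.15],[-0.9,-0.14,0,0,0,-0.163],[-1,-0.15,0,0,0,-0.163],[-1,-0.15,0,0,0,-0.163]]

```text
time_s: 19.2
eef_pos: [488.6, -146.8, 151.2]
ee_rot: [-0.001, 0.655, 0.756, -0.001]
force: [0.9, -0.1, -2.2]
grip_width: 0.45
```

Run:
```python
from h import *
plan(*loc(sb,0,31),150,sb[2])
```

```text
to [ 458.  -268.7  150. ] shift [-0.775 -0.317  0.008] turn [-0.001 -0.001 -0.002] t 19.2 pos [ 488.574 -146.792  151.163] F [ 0.941 -0.131 -2.22 ] g 0.4502066310232885
```

>>> jog_arm:
  rows:
    - [[-0.15,-0.06,0,0,0,0],[-0.3,-0.13,0,0,0,0],[-0.48,-0.2,0,0,0,0],[-0.64,-0.26,0,0,0,0],[-0.74,-0.31,0,0,0,0],[-0.76,-0.315,0,0,0,0],[-0.76,-0.315,0,0,0,0],[-0.76,-0.315,0,0,0,0]]

```text
time_s: 19.87
eef_pos: [459.6, -263.0, 151.9]
ee_rot: [-0.001, 0.654, 0.757, 0.0]
force: [-0.1, 1.5, -3.0]
grip_width: 0.448
```

```bash
python3 look.py scene s18 130 150 250 310 4
python3 look.py top t18 320 150 450 260 5
python3 - <<'E'
from h import *
plan(*loc(sb,0,31),75,sb[2])
E
```

```text
to [ 458.  -268.7   75. ] shift [-0.036 -0.017  0.515] turn [-0.    -0.001  0.001] t 19.9667 pos [ 459.815 -262.978  152.263] F [ 0.052  0.45  -2.451] g 0.45396942754146724
```

View pics/s18c.png

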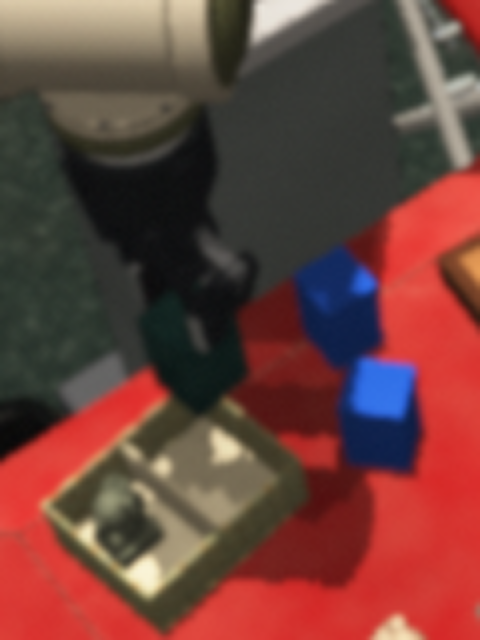

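View pics/t18c.png

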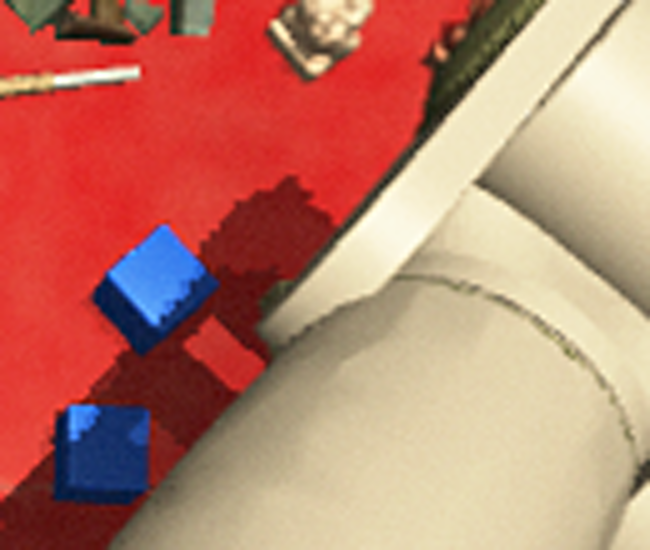

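```bash
cat > ov.py <<'E'
from fit import *
def draw(n,fn,out,x0,y0,x1,y1,k,W):
    im=cv2.imread(fn); o=cv2.resize(im[y0:y1,x0:x1],None,fx=k,fy=k,interpolation=cv2.INTER_CUBIC)
    for a in W:
        q=np.round((proj(n,a)-[x0,y0]+.5)*k-.5).astype(int)
        cv2.line(o,tuple(map(int,q[0])),tuple(map(int,q[1])),(255,255,0),1)
    cv2.imwrite(out,o)
def box(p,x0,x1,y0,y1,z0,z1):
    P=[];c=[(x0,y0),(x1,y0),(x1,y1),(x0,y1)]
    for z in(z0,z1):
        for i in range(4): P.append(((*c[i],z),(*c[(i+1)%4],z)))
    for i in range(4): P.append(((*c[i],z0),(*c[i],z1)))
    return [place(p,a) for a in P]
E
python3 - <<'E'
from ov import *
from h import sb
W=box(sb,-49,49,-64,64,0,48)+box(sb,-46,46,2,61,3,44)
draw("scene","pics/s18.png","pics/o18.png",130,200,250,310,5,W)
draw("top","pics/top0.png","pics/o18t.png",360,180,445,255,7,W)
E
```

```text
(no output)
```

View pics/o18.png

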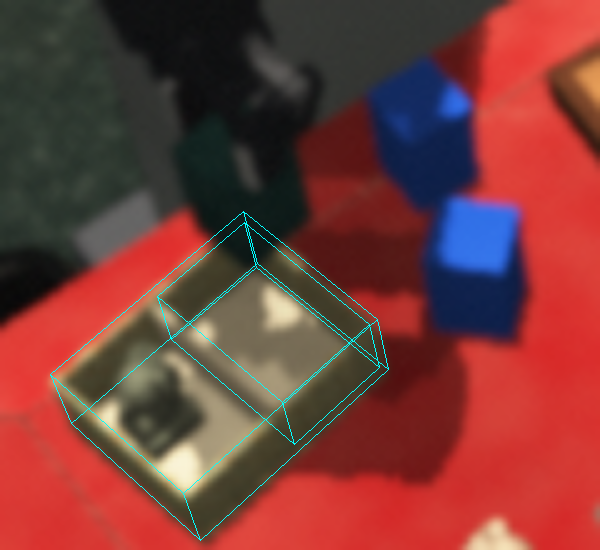

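View pics/o18t.png

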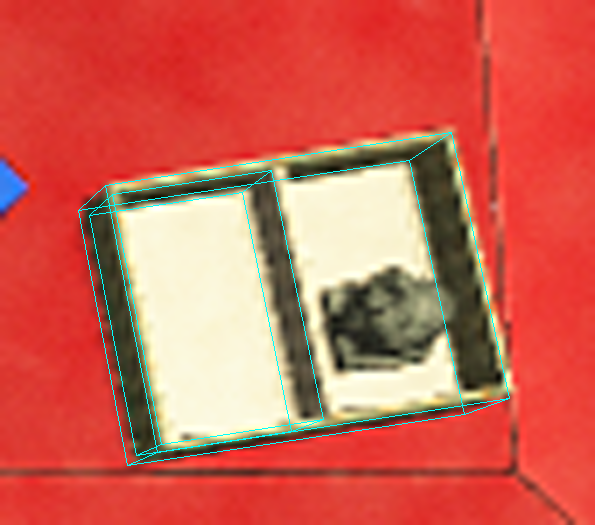

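>>> jog_arm:
  rows:
    - [[-0.036,-0.017,0.05,0,0,0],[-0.036,-0.017,0.14,0,0,0],[-0.036,-0.017,0.24,0,0,0],[-0.036,-0.017,0.34,0,0,0],[-0.036,-0.017,0.42,0,0,0],[-0.036,-0.017,0.44,0,0,0],[-0.036,-0.017,0.44,0,0,0],[-0.036,-0.017,0.44,0,0,0]]

```text
time_s: 20.63
eef_pos: [458.0, -270.0, 86.9]
ee_rot: [0.0, 0.654, 0.757, -0.0]
force: [-0.4, -0.0, -1.6]
grip_width: 0.449
```

```bash
python3 look.py scene s19 130 200 250 310 5
python3 - <<'E'
from h import *
plan(*loc(sb,0,31),41,sb[2])
E
```

```text
to [ 458.  -268.7   41. ] shift [0.011 0.    0.308] turn [0.001 0.001 0.   ] t 20.6833 pos [ 458.17  -270.205   87.237] F [ 0.151 -0.058 -2.798] g 0.45040475734879887
```

View pics/s19c.png

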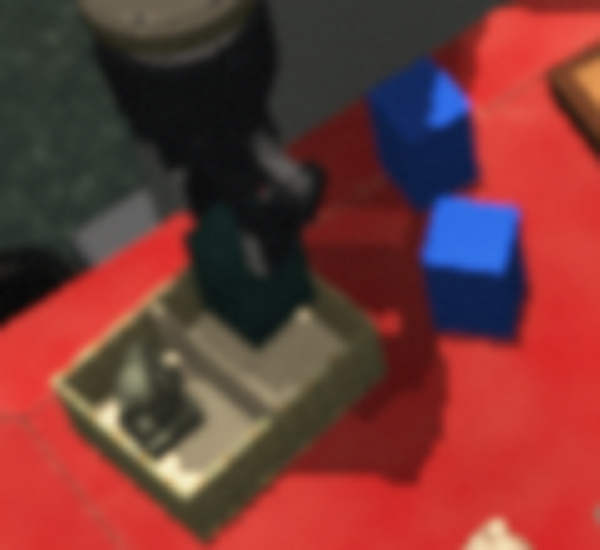

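Teal stone's foot is at about (258,345) in the crop, centred over the empty compartment. Lowering it.

>>> jog_arm:
  rows:
    - [[0.011,0,0.05,0,0,0],[0.011,0,0.12,0,0,0],[0.011,0,0.19,0,0,0],[0.011,0,0.25,0,0,0],[0.011,0,0.29,0,0,0],[0.011,0,0.3,0,0,0],[0.011,0,0.3,0,0,0],[0.011,0,0.3,0,0,0]]

```text
time_s: 21.35
eef_pos: [457.7, -268.5, 41.7]
ee_rot: [0.0, 0.654, 0.757, -0.0]
force: [-0.9, -0.5, -2.5]
grip_width: 0.45
```

>>> jog_arm:
  rows:
    - [[0,0,0.007,0,0,0],[0,0,0.013,0,0,0],[0,0,0.02,0,0,0],[0,0,0.02,0,0,0]]

```text
time_s: 21.68
eef_pos: [457.5, -268.4, 38.5]
ee_rot: [-0.0, 0.654, 0.757, -0.0]
force: [0.3, -0.2, -2.9]
grip_width: 0.449
```

>>> jog_arm:
  rows:
    - [[0,0,0.005,0,0,0],[0,0,0.008,0,0,0],[0,0,0.008,0,0,0],[0,0,0.008,0,0,0]]

```text
time_s: 22.02
eef_pos: [457.7, -268.5, 37.8]
ee_rot: [0.0, 0.654, 0.757, -0.0]
force: [-0.2, 1.7, 4.6]
grip_width: 0.446
```

```bash
python3 look.py scene s20 130 200 250 310 5
```

```text
(no output)
```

View pics/s20c.png

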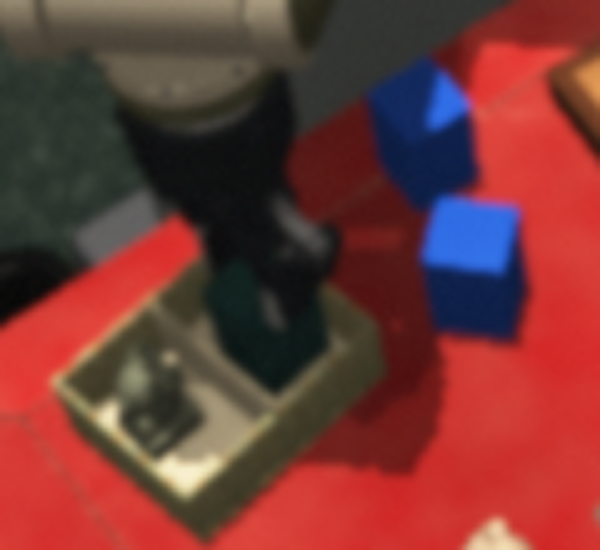

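>>> jog_arm:
  rows:
    - [[0,0,0,0,0,0],[0,0,0,0,0,0],[0,0,0,0,0,0],[0,0,0,0,0,0],[0,0,0,0,0,0]]
  jaw: -0.2

```text
time_s: 22.48
eef_pos: [457.5, -268.4, 37.3]
ee_rot: [-0.0, 0.654, 0.757, -0.0]
force: [0.2, 0.4, -0.7]
grip_width: 0.6
```

>>> jog_arm:
  rows:
    - [[0,0,-0.05,0,0,0],[0,0,-0.15,0,0,0],[0,0,-0.3,0,0,0],[0,0,-0.5,0,0,0],[0,0,-0.7,0,0,0],[0,0,-0.9,0,0,0],[0.1,0,-1,0,0,0],[0.3,0,-1,0,0,0]]

```text
time_s: 23.15
eef_pos: [452.2, -226.1, 191.3]
ee_rot: [0.004, 0.655, 0.756, -0.0]
force: [0.5, -0.5, -0.1]
grip_width: 0.598
```

```bash
python3 look.py scene s21 130 200 250 310 5
python3 - <<'E'
from h import *
plan(561.4,230.1,190,st[2])
E
```

```text
to [561.4 230.1 190. ] shift [ 2.861  1.166 -0.002] turn [0.002 0.    0.163] t 23.2 pos [ 450.834 -219.851  189.571] F [2.167 2.759 0.926] g 0.5984070973130653
```

View pics/s21c.png

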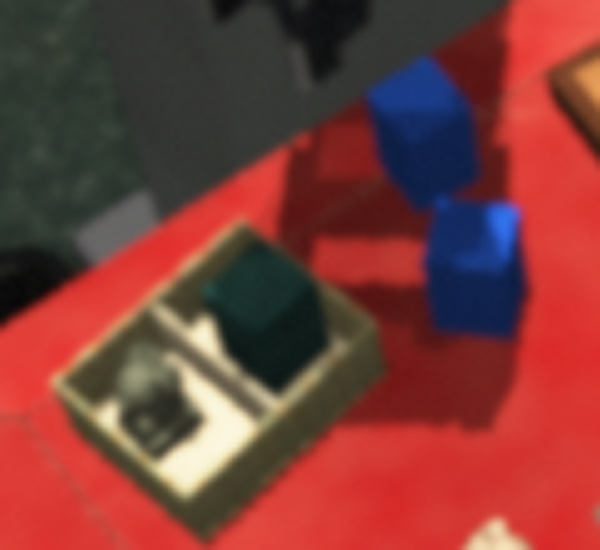

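>>> jog_arm:
  rows:
    - [[0.2,0.08,0,0,0,0.04],[0.45,0.18,0,0,0,0.08],[0.7,0.28,0,0,0,0.12],[0.9,0.37,0,0,0,0.163],[1,0.41,0,0,0,0.163],[1,0.41,0,0,0,0.163],[1,0.41,0,0,0,0.163]]
  jaw: -0.7

```text
time_s: 23.78
eef_pos: [490.2, -66.2, 187.6]
ee_rot: [0.0, 0.745, 0.668, -0.0]
force: [0.2, -0.1, -0.3]
grip_width: 0.847
```

Run:
```python
from h import *
plan(561.4,230.1,190,st[2])
```

```text
to [561.4 230.1 190. ] shift [ 2.016  0.258 -0.017] turn [0.    0.    0.001] t 23.7833 pos [490.166 -66.245 187.584] F [ 0.155 -0.074 -0.264] g 0.846689101010844
```

>>> jog_arm:
  rows:
    - [[0.25,0.03,0,0,0,0],[0.5,0.06,0,0,0,0],[0.75,0.09,0,0,0,0],[1,0.13,0,0,0,0],[1,0.13,0,0,0,0]]

```text
time_s: 24.2
eef_pos: [526.9, 84.0, 187.4]
ee_rot: [-0.0, 0.744, 0.668, 0.001]
force: [-0.1, 0.3, -0.4]
grip_width: 0.848
```

>>> jog_arm:
  rows:
    - [[0.25,0.03,0,0,0,0],[0.5,0.06,0,0,0,0],[0.75,0.09,0,0,0,0],[0.95,0.12,0,0,0,0],[1,0.13,0,0,0,0],[1,0.13,0,0,0,0],[1,0.13,0,0,0,0],[1,0.13,0,0,0,0]]

```text
time_s: 24.87
eef_pos: [562.4, 225.3, 187.4]
ee_rot: [0.0, 0.746, 0.666, -0.0]
force: [0.8, 1.0, 0.4]
grip_width: 0.85
```

```bash
python3 look.py scene s22 300 100 450 220 5
python3 - <<'E'
from h import *
plan(561.4,230.1,120,st[2])
E
```

```text
to [561.4 230.1 120. ] shift [ 0.03 -0.01  0.45] turn [-0.     0.    -0.002] t 24.9167 pos [562.332 225.461 187.531] F [ 0.14   1.222 -0.655] g 0.8493214268265148
```

View pics/s22c.png

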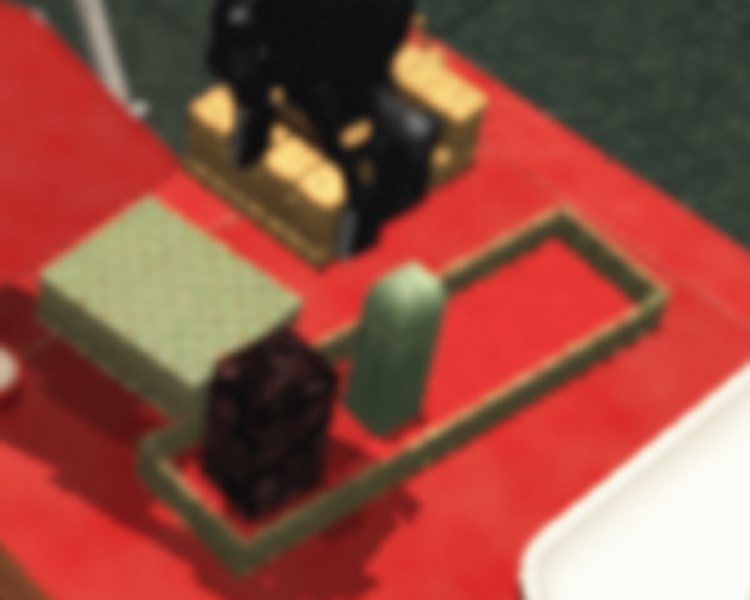

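>>> jog_arm:
  rows:
    - [[0.02,-0.005,0.1,0,0,0],[0.027,-0.01,0.25,0,0,0],[0.027,-0.01,0.38,0,0,0],[0.027,-0.01,0.45,0,0,0],[0.027,-0.01,0.45,0,0,0],[0.027,-0.01,0.45,0,0,0],[0.027,-0.01,0.45,0,0,0]]

```text
time_s: 25.5
eef_pos: [561.8, 231.2, 121.3]
ee_rot: [0.001, 0.745, 0.667, 0.001]
force: [-0.1, 0.8, 0.4]
grip_width: 0.854
```

Run:
```python
from h import *
plan(561.4,230.1,59,st[2])
```

```text
to [561.4 230.1  59. ] shift [-0.008 -0.003  0.415] turn [ 0.001 -0.    -0.001] t 25.5 pos [561.837 231.234 121.318] F [-0.128  0.819  0.399] g 0.8542478077282839
```

>>> jog_arm:
  rows:
    - [[-0.008,-0.003,0.06,0,0,0],[-0.008,-0.003,0.15,0,0,0],[-0.008,-0.003,0.25,0,0,0],[-0.008,-0.003,0.34,0,0,0],[-0.008,-0.003,0.4,0,0,0],[-0.008,-0.003,0.415,0,0,0],[-0.008,-0.003,0.415,0,0,0],[-0.008,-0.003,0.415,0,0,0]]

```text
time_s: 26.17
eef_pos: [561.0, 230.4, 58.3]
ee_rot: [0.0, 0.745, 0.667, 0.001]
force: [0.6, -0.2, 0.4]
grip_width: 0.85
```

>>> jog_arm:
  rows:
    - [[0,0,0,0,0,0],[0,0,0,0,0,0],[0,0,0,0,0,0],[0,0,0,0,0,0],[0,0,0,0,0,0],[0,0,0,0,0,0]]
  jaw: 1
  grip_force: 70

```text
time_s: 26.67
eef_pos: [561.3, 230.5, 58.8]
ee_rot: [0.001, 0.745, 0.667, 0.001]
force: [-1.1, 0.2, 6.1]
grip_width: 0.547
```

>>> jog_arm:
  rows:
    - [[0,0,-0.05,0,0,0],[0,0,-0.15,0,0,0],[0,0,-0.3,0,0,0],[0,0,-0.45,0,0,0],[0,0,-0.6,0,0,0],[0,0,-0.67,0,0,0],[0,0,-0.7,0,0,0],[0,0,-0.7,0,0,0]]

```text
time_s: 27.33
eef_pos: [560.4, 230.4, 162.5]
ee_rot: [-0.0, 0.745, 0.667, -0.0]
force: [-0.2, -0.1, -7.6]
grip_width: 0.548
```

```bash
python3 look.py scene s23 300 100 450 220 5
python3 - <<'E'
from h import *
plan(468.1,39.8,164,st[2])
E
```

```text
to [468.1  39.8 164. ] shift [-1.33  -0.468 -0.016] turn [-0.001  0.    -0.   ] t 27.3833 pos [559.969 230.255 161.404] F [ 0.135 -0.325 -7.297] g 0.5437398858689082
```

View pics/s23c.png

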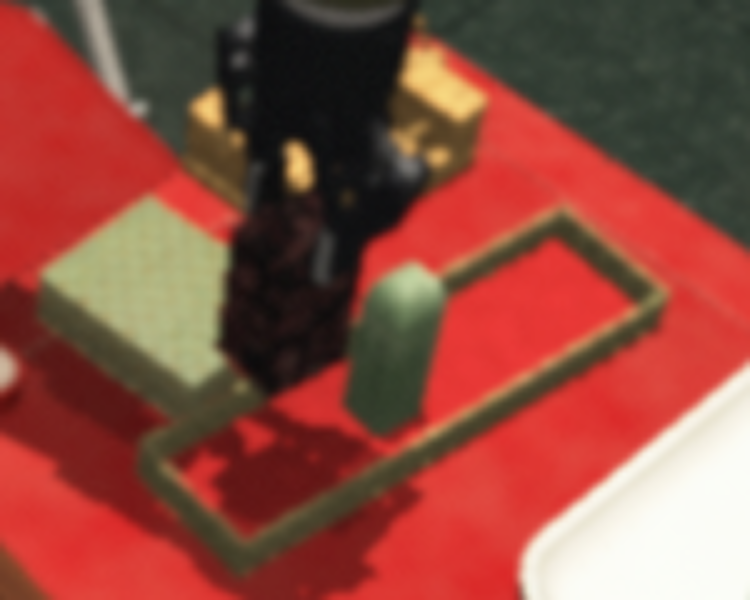

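>>> jog_arm:
  rows:
    - [[-0.06,-0.02,0,0,0,0],[-0.2,-0.07,0,0,0,0],[-0.38,-0.13,0,0,0,0],[-0.56,-0.19,0,0,0,0],[-0.74,-0.26,0,0,0,0],[-0.9,-0.32,0,0,0,0],[-1,-0.35,0,0,0,0],[-1,-0.35,0,0,0,0]]

```text
time_s: 28.05
eef_pos: [489.8, 84.4, 161.6]
ee_rot: [-0.001, 0.746, 0.666, -0.001]
force: [0.6, 0.3, -6.9]
grip_width: 0.552
```

>>> jog_arm:
  rows:
    - [[-0.1,-0.03,0,0,0,0],[-0.2,-0.07,0,0,0,0],[-0.3,-0.1,0,0,0,0],[-0.33,-0.118,0,0,0,0],[-0.33,-0.118,0,0,0,0],[-0.33,-0.118,0,0,0,0],[-0.33,-0.118,0,0,0,0]]

```text
time_s: 28.63
eef_pos: [468.8, 40.4, 162.4]
ee_rot: [-0.0, 0.745, 0.667, 0.0]
force: [-0.7, -0.1, -6.9]
grip_width: 0.543
```

```bash
python3 look.py scene s24 215 120 335 240 5
python3 - <<'E'
from h import *
plan(468.1,39.8,100,st[2])
E
```

```text
to [468.1  39.8 100. ] shift [-0.005 -0.004  0.416] turn [-0. -0. -0.] t 28.6833 pos [468.812  40.466 162.409] F [-0.307  0.567 -6.632] g 0.5459295029762649
```

View pics/s24c.png

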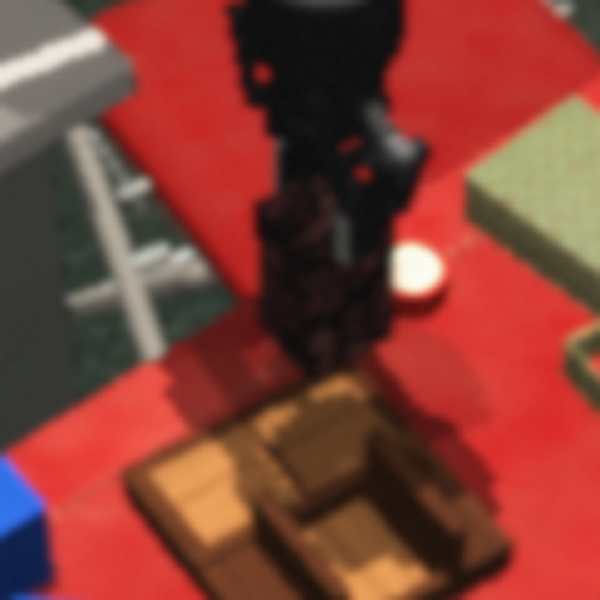

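>>> jog_arm:
  rows:
    - [[-0.005,-0.004,0.07,0,0,0],[-0.005,-0.004,0.18,0,0,0],[-0.005,-0.004,0.29,0,0,0],[-0.005,-0.004,0.4,0,0,0],[-0.005,-0.004,0.48,0,0,0],[-0.005,-0.004,0.515,0,0,0],[-0.005,-0.004,0.515,0,0,0],[-0.005,-0.004,0.515,0,0,0]]

```text
time_s: 29.35
eef_pos: [468.4, 39.4, 85.7]
ee_rot: [0.0, 0.745, 0.667, 0.0]
force: [-0.0, -0.2, -6.4]
grip_width: 0.543
```

Run:
```python
from h import *
plan(468.1,39.8,80,st[2])
```

```text
to [468.1  39.8  80. ] shift [ 0.002 -0.002  0.038] turn [ 0. -0. -0.] t 29.35 pos [468.383  39.399  85.731] F [-0.022 -0.198 -6.377] g 0.5429108613487501
```

>>> jog_arm:
  rows:
    - [[0.002,-0.001,0.008,0,0,0],[0.002,-0.001,0.016,0,0,0],[0.002,-0.001,0.024,0,0,0],[0.002,-0.001,0.03,0,0,0],[0.002,-0.001,0.03,0,0,0]]

```text
time_s: 29.77
eef_pos: [467.9, 39.5, 80.8]
ee_rot: [0.0, 0.745, 0.667, -0.0]
force: [-1.3, 0.3, -7.8]
grip_width: 0.55
```

>>> jog_arm:
  rows:
    - [[0,0,0.004,0,0,0],[0,0,0.008,0,0,0],[0,0,0.01,0,0,0],[0,0,0.01,0,0,0]]

```text
time_s: 30.1
eef_pos: [468.0, 39.4, 79.8]
ee_rot: [0.0, 0.745, 0.667, 0.0]
force: [-3.1, 0.5, 0.8]
grip_width: 0.546
```

Contact felt at the same height as the original grasp; release and back off upward.

>>> jog_arm:
  rows:
    - [[0,0,0,0,0,0],[0,0,0,0,0,0],[0,0,0,0,0,0],[0,0,0,0,0,0],[0,0,0,0,0,0]]
  jaw: -0.7

```text
time_s: 30.52
eef_pos: [468.1, 39.5, 79.5]
ee_rot: [0.0, 0.745, 0.667, 0.0]
force: [0.4, -0.8, -0.1]
grip_width: 0.848
```

>>> jog_arm:
  rows:
    - [[0,0,-0.1,0,0,0],[0,0,-0.25,0,0,0],[0,0,-0.45,0,0,0],[0,0,-0.65,0,0,0],[0.1,0.05,-0.75,0,0,0],[0.35,0.15,-0.77,0,0,0],[0.6,0.25,-0.77,0,0,0],[0.85,0.35,-0.77,0,0,0]]

```text
time_s: 31.18
eef_pos: [535.0, 161.9, 195.5]
ee_rot: [0.0, 0.746, 0.666, 0.001]
force: [1.7, -1.0, 0.2]
grip_width: 0.848
```

```bash
python3 look.py scene s25 215 120 335 240 5
python3 - <<'E'
from h import *
plan(571.4,322.3,195,st[2])
E
```

```text
to [571.4 322.3 195. ] shift [ 1.053  0.119 -0.   ] turn [ 0.001 -0.002  0.001] t 31.2333 pos [536.605 167.196 194.494] F [-2.607  4.037 -1.951] g 0.8529482304020605
```

View pics/s25c.png

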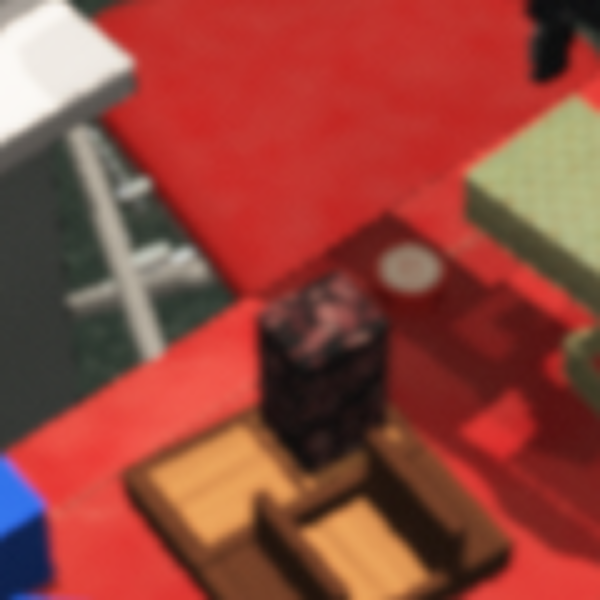

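Square back in the same place: top-left corner near (262,320), peak near (338,278), as in s9. Now the round stone.

>>> jog_arm:
  rows:
    - [[0.25,0.03,0,0,0,0],[0.5,0.06,0,0,0,0],[0.75,0.09,0,0,0,0],[0.95,0.11,0,0,0,0],[1,0.119,0,0,0,0],[1,0.119,0,0,0,0],[1,0.119,0,0,0,0],[1,0.119,0,0,0,0]]
  jaw: -0.5

```text
time_s: 31.9
eef_pos: [568.6, 306.2, 194.9]
ee_rot: [0.0, 0.746, 0.666, -0.0]
force: [-1.0, -0.4, -0.4]
grip_width: 0.753
```

```bash
python3 look.py scene s26 300 100 450 220 5
python3 - <<'E'
from h import *
plan(571.4,322.3,130,st[2])
E
```

```text
to [571.4 322.3 130. ] shift [0.109 0.006 0.434] turn [ 0.     0.    -0.001] t 31.95 pos [568.637 306.136 195.123] F [-0.208  0.415  0.989] g 0.7495544736645412
```

View pics/s26c.png

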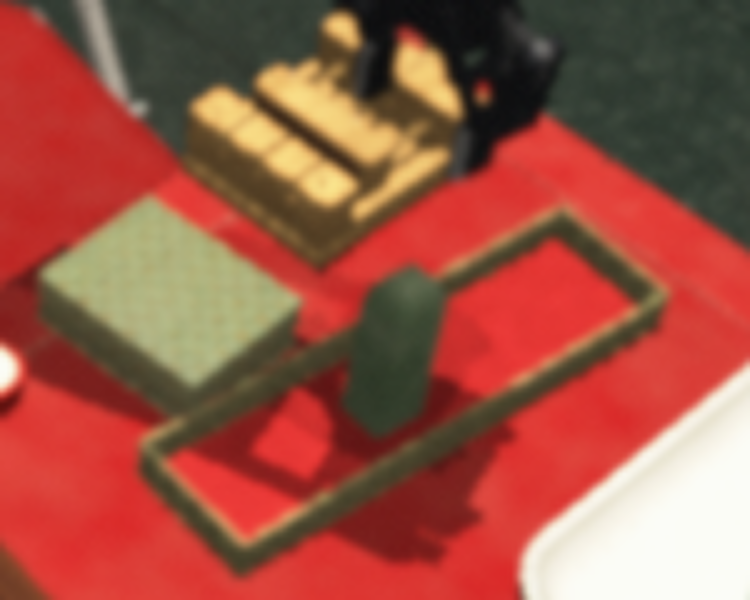

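>>> jog_arm:
  rows:
    - [[0.05,0.003,0.02,0,0,0],[0.109,0.006,0.08,0,0,0],[0.109,0.006,0.2,0,0,0],[0.109,0.006,0.34,0,0,0],[0.109,0.006,0.42,0,0,0],[0.109,0.006,0.43,0,0,0],[0.109,0.006,0.43,0,0,0],[0.109,0.006,0.43,0,0,0]]

```text
time_s: 32.62
eef_pos: [571.6, 323.9, 131.1]
ee_rot: [0.0, 0.745, 0.667, 0.001]
force: [0.5, 0.4, 0.2]
grip_width: 0.753
```

Run:
```python
from h import *
plan(571.4,322.3,58.5,st[2])
```

```text
to [571.4 322.3  58.5] shift [-0.011 -0.001  0.484] turn [ 0.001 -0.    -0.001] t 32.6167 pos [571.587 323.933 131.076] F [0.494 0.417 0.168] g 0.7525898229733192
```

>>> jog_arm:
  rows:
    - [[-0.011,-0.001,0.06,0,0,0],[-0.011,-0.001,0.17,0,0,0],[-0.011,-0.001,0.28,0,0,0],[-0.011,-0.001,0.39,0,0,0],[-0.011,-0.001,0.46,0,0,0],[-0.011,-0.001,0.483,0,0,0],[-0.011,-0.001,0.483,0,0,0],[-0.011,-0.001,0.483,0,0,0]]

```text
time_s: 33.28
eef_pos: [571.3, 322.2, 58.8]
ee_rot: [0.0, 0.745, 0.667, 0.001]
force: [-0.2, 1.3, -0.0]
grip_width: 0.751
```

>>> jog_arm:
  rows:
    - [[0,0,0,0,0,0],[0,0,0,0,0,0],[0,0,0,0,0,0],[0,0,0,0,0,0],[0,0,0,0,0,0],[0,0,0,0,0,0]]
  jaw: 1
  grip_force: 50

```text
time_s: 33.78
eef_pos: [571.4, 322.2, 59.0]
ee_rot: [0.0, 0.745, 0.667, 0.001]
force: [0.3, 0.4, 5.7]
grip_width: 0.383
```

>>> jog_arm:
  rows:
    - [[0,0,-0.05,0,0,0],[0,0,-0.15,0,0,0],[0,0,-0.3,0,0,0],[0,0,-0.5,0,0,0],[0,0,-0.7,0,0,0],[0,0,-0.85,0,0,0],[0,0,-0.95,0,0,0],[0,0,-0.95,0,0,0]]

```text
time_s: 34.45
eef_pos: [571.7, 322.4, 203.8]
ee_rot: [0.001, 0.745, 0.667, 0.002]
force: [0.9, 0.6, -3.8]
grip_width: 0.377
```

```bash
python3 look.py scene s27 300 80 450 200 5
python3 - <<'E'
from h import *
plan(462.3,-23.65,200,st[2])
E
```

```text
to [462.3 -23.6 200. ] shift [-2.371 -0.466  0.006] turn [ 0.001 -0.    -0.   ] t 34.5 pos [571.036 322.156 201.184] F [ 0.306 -0.901 -4.782] g 0.37917893305947825
```

View pics/s27c.png

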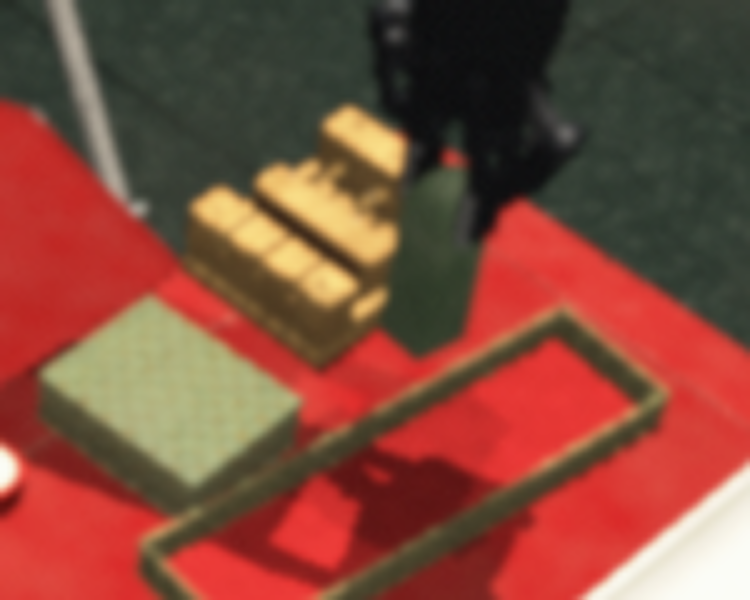

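>>> jog_arm:
  rows:
    - [[-0.06,-0.01,0,0,0,0],[-0.2,-0.04,0,0,0,0],[-0.38,-0.07,0,0,0,0],[-0.56,-0.11,0,0,0,0],[-0.74,-0.15,0,0,0,0],[-0.9,-0.18,0,0,0,0],[-1,-0.2,0,0,0,0]]

```text
time_s: 35.08
eef_pos: [522.8, 174.2, 198.4]
ee_rot: [-0.001, 0.746, 0.666, -0.002]
force: [0.1, 0.0, -4.9]
grip_width: 0.379
```

>>> jog_arm:
  rows:
    - [[-0.16,-0.03,0,0,0,0],[-0.34,-0.07,0,0,0,0],[-0.52,-0.1,0,0,0,0],[-0.7,-0.14,0,0,0,0],[-0.88,-0.17,0,0,0,0],[-0.97,-0.19,0,0,0,0],[-1,-0.2,0,0,0,0]]

```text
time_s: 35.67
eef_pos: [476.7, 28.9, 198.8]
ee_rot: [-0.001, 0.746, 0.666, -0.001]
force: [-0.9, -0.3, -4.3]
grip_width: 0.379
```

>>> jog_arm:
  rows:
    - [[-0.1,-0.02,0,0,0,0],[-0.2,-0.04,0,0,0,0],[-0.3,-0.06,0,0,0,0],[-0.37,-0.067,0,0,0,0],[-0.37,-0.067,0,0,0,0],[-0.37,-0.067,0,0,0,0],[-0.37,-0.067,0,0,0,0],[-0.37,-0.067,0,0,0,0]]

```text
time_s: 36.33
eef_pos: [462.0, -22.8, 200.2]
ee_rot: [-0.0, 0.745, 0.667, -0.0]
force: [0.6, -0.1, -3.7]
grip_width: 0.38
```

```bash
python3 look.py scene s28 215 120 335 240 5
python3 - <<'E'
from h import *
plan(462.3,-23.65,85,st[2])
E
```

```text
to [462.3 -23.6  85. ] shift [-0.005  0.003  0.768] turn [-0. -0.  0.] t 36.3833 pos [461.996 -22.931 200.227] F [-0.095 -0.537 -5.347] g 0.381558141150843
```

View pics/s28c.png

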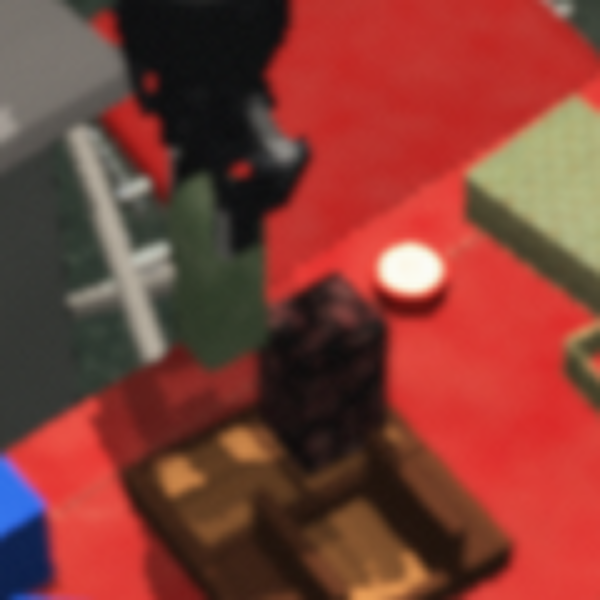

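>>> jog_arm:
  rows:
    - [[-0.005,0.003,0.06,0,0,0],[-0.005,0.003,0.18,0,0,0],[-0.005,0.003,0.32,0,0,0],[-0.005,0.003,0.46,0,0,0],[-0.005,0.003,0.6,0,0,0],[-0.005,0.003,0.7,0,0,0],[-0.005,0.003,0.755,0,0,0],[-0.005,0.003,0.755,0,0,0]]

```text
time_s: 37.05
eef_pos: [461.3, -23.9, 85.4]
ee_rot: [-0.001, 0.745, 0.667, -0.001]
force: [0.6, -0.1, -4.6]
grip_width: 0.383
```

>>> jog_arm:
  rows:
    - [[0,0,0,0,0,0],[0,0,0,0,0,0]]

```text
time_s: 37.22
eef_pos: [462.9, -24.4, 88.0]
ee_rot: [0.001, 0.745, 0.667, 0.0]
force: [-0.1, -0.8, -3.8]
grip_width: 0.373
```

Run:
```python
from h import *
plan(462.3,-23.65,80,st[2])
```

```text
to [462.3 -23.6  80. ] shift [ 0.005 -0.005  0.053] turn [ 0.001  0.    -0.   ] t 37.2167 pos [462.907 -24.448  87.993] F [-0.102 -0.797 -3.761] g 0.3734917056302249
```

>>> jog_arm:
  rows:
    - [[0.004,-0.003,0.01,0,0,0],[0.004,-0.003,0.02,0,0,0],[0.004,-0.003,0.03,0,0,0],[0.004,-0.003,0.04,0,0,0],[0.004,-0.003,0.045,0,0,0],[0.004,-0.003,0.045,0,0,0],[0.004,-0.003,0.045,0,0,0]]

```text
time_s: 37.8
eef_pos: [461.9, -23.7, 80.4]
ee_rot: [-0.0, 0.745, 0.667, -0.0]
force: [0.4, 0.6, -4.0]
grip_width: 0.38
```

>>> jog_arm:
  rows:
    - [[0,0,0.004,0,0,0],[0,0,0.008,0,0,0],[0,0,0.01,0,0,0],[0,0,0.01,0,0,0]]

```text
time_s: 38.13
eef_pos: [462.3, -23.9, 79.9]
ee_rot: [0.001, 0.745, 0.667, 0.0]
force: [-2.7, -0.1, 8.4]
grip_width: 0.374
```

>>> jog_arm:
  rows:
    - [[0,0,0,0,0,0],[0,0,0,0,0,0],[0,0,0,0,0,0],[0,0,0,0,0,0],[0,0,0,0,0,0]]
  jaw: -0.5

```text
time_s: 38.55
eef_pos: [462.0, -23.7, 78.9]
ee_rot: [0.0, 0.745, 0.667, 0.0]
force: [0.5, -0.3, 0.5]
grip_width: 0.75
```

>>> jog_arm:
  rows:
    - [[0,0,-0.1,0,0,0],[0,0,-0.25,0,0,0],[0,0,-0.45,0,0,0],[0,0,-0.65,0,0,0],[0,0,-0.85,0,0,0],[0.15,0,-0.9,0,0,0],[0.4,0,-0.9,0,0,0],[0.65,0,-0.9,0,0,0]]

```text
time_s: 39.22
eef_pos: [473.0, 73.9, 214.7]
ee_rot: [0.001, 0.746, 0.666, 0.001]
force: [-0.2, -0.3, -0.7]
grip_width: 0.757
```

>>> jog_arm:
  rows:
    - [[0.25,-0.05,0,0,0,0],[0.5,-0.1,0,0,0,0],[0.75,-0.15,0,0,0,0],[1,-0.2,0,0,0,0],[1,-0.2,0,0,0,0]]

```text
time_s: 39.63
eef_pos: [458.1, 230.8, 213.8]
ee_rot: [-0.001, 0.743, 0.669, 0.0]
force: [0.6, 0.4, -1.3]
grip_width: 0.749
```

>>> jog_arm:
  rows:
    - [[0.25,-0.05,0,0,0,0],[0.5,-0.1,0,0,0,0],[0.75,-0.15,0,0,0,0],[1,-0.2,0,0,0,0],[1,-0.2,0,0,0,0],[1,-0.2,0,0,0,0],[1,-0.2,0,0,0,0]]

```text
time_s: 40.22
eef_pos: [446.3, 377.4, 213.6]
ee_rot: [0.0, 0.745, 0.667, -0.0]
force: [-0.1, -0.1, 0.1]
grip_width: 0.751
```

Run:
```python
from ov import *
for n in("top","scene"): cv2.imwrite(f"pics/f_{n}.png",capture(n)[:,:,::-1])
def pair(n,x0,y0,x1,y1,k,out):
    a,b=[cv2.resize(cv2.imread(f)[y0:y1,x0:x1],None,fx=k,fy=k,interpolation=cv2.INTER_CUBIC) for f in(f"pics/{n}0.png",f"pics/f_{n}.png")]
    cv2.imwrite(out,np.hstack([a,b]))
pair("top",240,165,325,250,4.5,"pics/p1.png"); pair("scene",225,160,335,270,3.5,"pics/p2.png"); pair("top",360,180,445,255,4.5,"pics/p3.png")
```

```text
(no output)
```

View pics/p1.png

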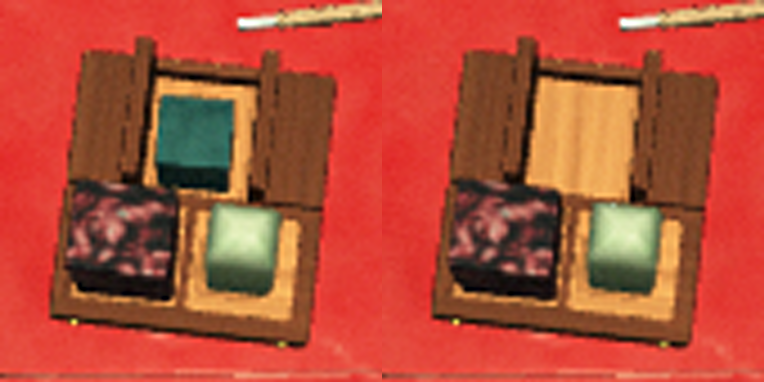

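View pics/p2.png

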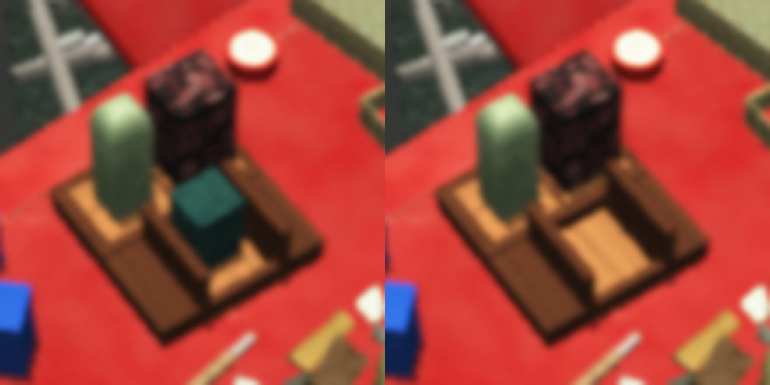

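View pics/p3.png

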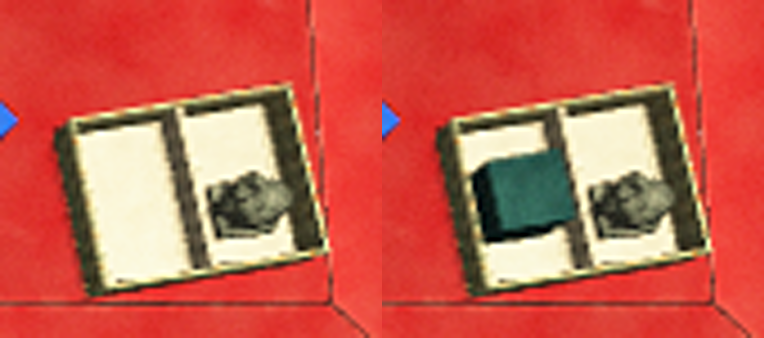

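Run:
```python
from h import *
from rig import order
s=ctrl.sense(); print(s['time_s'],s['dq'],s['force'])
print(order.finish_job())
```

```text
40.3167 [-0.00238682 -0.00172486 -0.00103642  0.00044839 -0.00088314  0.00188328] [-1.01256208 -0.52510651 -0.34460841]
the job is handed in; nothing more can be done
None
```

I completed every step and handed the job in at about 40 s of the 122 s allowed. `finish_job` gave no verdict, so the checks below are my own.

- **Stones set aside:** I stood the round stone and then the square stone upright in the long box. Each was lowered until the force reading showed it touching the floor, then released. A picture afterwards showed both upright.
- **Teal stone:** I took it from the alcove and stood it in the empty compartment of the patterned box. The two blue look-alikes were left alone. The final top view shows it upright and clear of the walls and partition.
- **Stones put back:** Both tall stones went back using the tool poses recorded when I first gripped them. The release poses matched those to within about 1 mm, and contact came at the same height as before.
- **Last checks:** In start-and-end pictures compared by eye, the two tall stones, the grey lion and the paste tin look unmoved, to within about one pixel (2–3 mm). The arm was clear of everything and at rest. The largest force I read at the end of any move was under 10 N.
- **Disagreements:** No final check failed. Early on, the fitted outlines sat 1–2 pixels off in the scene camera compared with the top camera, and the arm settled a few mm behind its commands. I allowed for that by re-measuring before each grasp and placement.

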